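# Drop the upper deck's access hatch with the hook pole

### The job

Open the access hatch in the front of the model railway's upper deck with the hook pole: put the hook through the hatch's eye, pull the hatch off its catch and lower it gently on the hook until it lies on its brackets, without letting it drop and without bearing down on it or forcing it. Then unhook and lay the pole back in its rest as you found it. Work the hatch with the pole only, so that arm and gripper never touch the deck, and leave the wagon, the jar and the pliers where they are.

Things in the scene. Friction and masses are not known exactly. Their poses are not given: they have to be found in the camera images.
- pole_grip (a point): Grasp point of the loose hook pole: about its centre of mass, on its axis, in the handle. x runs along the pole to the hook, z up as it lies. Red flat-sided rubber-covered handle 22 wide (y), 26 high (z), from 95 mm behind this point to 25 mm ahead; then a 7 mm aluminium rod (brass collar 19 mm thick to 37 mm ahead). It starts in its rest, prong level.
- pole: The whole pole, 110 g, 285 mm long; origin and axes as pole_grip. 185 mm ahead of the origin the rod is bent square into the hook: a straight, round-ended prong 6 mm thick along +y (to the left, looking along the pole to the hook), its end 37 mm from the pole's axis.
- hook (a point): Middle of the hook's prong: 185 mm ahead of and 18 mm to the +y side of the grasp point, in the pole's axes. The hook is well in when this point is at the eye's centre.
- deck: Upper deck of a model railway on posts, 500 wide, 215 deep, top 323 mm over the bench, front black. Origin on the bench under the middle of the front; x level, into the deck, away from whoever opens it; y along the front, left when facing it. In the front is the hatch, a plywood flap 260 wide, 164 high, 9 thick, hinged along its lower edge, that falls outwards (to -x). It weighs 0.27 to 0.44 kg.
- hinge (a point): Middle of the hatch's hinge line, 140 mm over the bench; axes as deck. Under it, 100 mm left and right, two brackets 72 mm deep, tips at most 9 mm above this line, carry rubber-tipped screws, set by hand, on which the open hatch lies by its own weight. Where they stop it is not measured and differs by 16 degrees (40 mm at the eye): feel for it. They give about 1 mm at the eye per 5 N.
- eye (a point): Centre of the steel screw eye on the hatch's outer face: 140 mm from the hinge line along the hatch, 24.5 mm out from it (20 off the face), 280 mm over the bench when shut. Axes turn with the hatch, are the deck's when shut. Its hole, 11 mm clear, runs along the deck's y; wire 4.5 mm. The prong enters it sideways and turns freely in it. 24 mm of hatch lie beyond the eye.
- hatch (a joint): Hatch angle, rad: 0 shut and upright, grows as it swings out and down about the deck's y; it comes to lie somewhere from 1.27 to 1.58. A sprung ball catch at its top holds it shut until the eye is pulled outwards with 4 to 12 N, and has let go by 0.1 rad. Nothing else holds it: from there it falls by its own weight unless the hook carries it.
- rest: Wooden rest for the pole, fixed to the bench: base 200 x 75 x 12 mm and two forks 60 wide, 16 thick. Origin on the bench; x along the pole as it lies, to the hook. Rear fork at x -70 mm (floor 49 high, tops 68, gap 31) takes the handle; front fork at x +85 mm (floor 58.5 high, tops 74, gap 17) takes the rod.
- rest_seat (a point): Where the pole's grasp point belongs in the rest: 62 mm above the rest's origin; axes as rest.
- wagon_mid (a point): Middle of the loose blue-grey model wagon, 134 x 36 x 52 mm, on the track before the deck, below the hatch; its top is 64 mm over the bench. A bystander.
- jar_mid (a point): Middle of the loose amber jar with a white cap, 42 mm across, 65 mm high. A bystander.
- pliers_mid (a point): Middle of the loose red-handled pliers lying on the bench, about 120 x 60 x 13 mm. A bystander.

How it is judged:
By the outcome, as a careful person would: the job done as asked, in the order asked, and still so for the second after the job is handed in, with the robot touching nothing.
It also fails if it takes over 72 s, if anything falls off the work surface, if the arm or the gripper's body presses on something with over 40 N, if the wrist force passes 120 N, or if a joint passes its speed limit or range.

### The arm

A 6-joint arm with a two-finger parallel gripper is mounted at the origin on the work surface. World frame = base frame: x ahead of the robot, y to its left, z up, the work surface at z = 0. Lengths are in m, angles in rad, forces in N, time in s.
With the tool pointing down it reaches from about 0.2 to 0.875 m from the base axis. Payload 3.4 kg.
Tool frame: the origin (TCP) lies on the centre line of the jaws, within the pads' length; the fingertips stand 17 mm ahead of it and the grasp point (between the pads) lies 2 mm behind it (tip_extent is the distance from the TCP to the fingertips, in m); z points along the fingers, x is the direction in which the jaws open and shut, and the axes are right-handed (so a half turn about z gives the same grasp; the last joint's range is limited). The gripper opens to 94 mm and grips with 3 to 60 N. Pads are 16 mm wide; open, the fingers measure 119 mm over their backs; the gripper's body (75 mm by 177 mm) begins 78 mm behind the grasp point.
Start: joints at [1.032, 0.276, 1.505, -0, 1.361, -0.121], TCP at [0.233, 0.526, 0.189] pointing down, gripper open.
Joint ranges: [-2.89, 2.89], [-0.75, 2.08], [0.22, 2.7], [-1.18, 4.32], [0.11, 2.71], [-2.7, 2.7]. Speed limits (rad/s): [2.57, 2.57, 3.14, 3.14, 3.14, 3.14].

### API

Orientations are given as a rotation vector (axis times angle).
In Python, from plant import read_state, grab_frame, close_job, tip_extent gives the robot as it stands.
- The arm moves only by the tool servo_tool, never from a script. Its argument "commands" is text: rows parted by semicolons, each of 4 numbers parted by spaces: the shift along the tool's x, y, z in mm, then the turn about the tool's z in rad. A call has 1 to 12 rows; each row is the pose to reach, as a shift and turn from the pose measured when the call began, along the tool's axes at that moment; what a row does not reach only later rows make up. A row lasts 1/8 s, in which the tool goes at most 62.5 mm and 10.7 degrees, less where a joint would pass 70% of its speed; a pose out of reach is approached as far as the arm can. A call with a gripper value outside its range is refused whole. "jaw" is the closure, from 0 (fully open) to 1 (shut), set as the call begins (left out, the last holds). The fingers move at their own pace and stop on an object; "grip_force" is the grip in N (left out, the last holds). Time passes only in rows, so rows that repeat a pose let the fingers close. It gives the time, the measured TCP pose, the force and the opening at its end, in the units of the state.
- read_state(): the state, without advancing time (a new reading comes with each control period).
- grab_frame(name): name is "scene" or "top"; returns a dict with "pixels" (400x640x3 uint8, blue, green, red), "depth" (400x640 float32, m along the optical axis (not along the pixel's ray), 0 where there is no reading), "camera_matrix" (3x3 intrinsics, pixels), "T" (4x4, takes a point from camera to world coordinates). Camera axes: x right, y down, z forward; pixel columns grow to the right and rows downward; lengths in m; the calibration is good to about 2 mm. A picture is of the moment at which its call begins.
- close_job(): hands the job in, once; it reports no verdict.
The state is a dict: "clock": time; "joint_positions": joint angles; "joint_velocities": joint speeds; "effort": joint torques, N m; "ee_pos": TCP position; "tcp_rot": TCP orientation; "force": force on the tool from outside, world axes, zero at the start; "torque": the same for the moment, N m; "finger_gap": finger opening in m.
Only numpy, scipy, OpenCV 4.12 (cv2) and the standard library are available. Lean on these libraries where they do the work, as an engineer would, in place of code of your own. Each camera call takes 0.05 s, during which the arm holds its last target.

## Working session

There is one attempt and no reset: what is moved stays moved. The work goes in short steps, Python scripts to look and compute and a tool call to move; the robot and the scene stay as the last step left them, time stands still between calls to the robot, and variables do not carry over. Pictures are saved under pics/ and viewed, and the job is handed in when it is done.

Besides the shell and the picture viewer there is one more tool, called after "Request:" in YAML: its name, and indented under it one key for each argument. servo_tool: Moves the arm, as the interface text tells. Its arguments: {"type":"object","properties":{"commands":{"type":"string"},"jaw":{"type":"number"},"grip_force":{"type":"number"}},"required":["commands"]}

```bash
ls; mkdir -p pics
python3 - <<'E'
from plant import *
import cv2,numpy as np
print(read_state(), tip_extent)
for n in("scene","top"):
    f=grab_frame(n); cv2.imwrite(f"pics/{n}0.png",f["pixels"]); np.savez(f"{n}0.npz",**f)
    print(n,f["camera_matrix"],f["T"])
E
```

```text
pics
{'clock': 0.0, 'joint_positions': array([ 1.03202249e+00,  2.76577110e-01,  1.50610199e+00, -4.06558803e-05,
        1.36067657e+00, -1.21012265e-01]), 'joint_velocities': array([-0.00076619, -0.00066361,  0.00022332, -0.00093752,  0.00029886,
       -0.00093905]), 'effort': array([-1.28178595e-03, -4.04577541e+01, -2.37226260e+01,  6.97817816e-02,
        3.48750525e-02, -1.40696138e-04]), 'ee_pos': array([0.23301218, 0.52503528, 0.18852737]), 'tcp_rot': array([ 2.63311665e+00,  1.71207428e+00, -2.45886433e-03]), 'force': array([0.94501919, 0.41630484, 0.18458479]), 'torque': array([-0.01140369,  0.07769988,  0.00625887]), 'finger_gap': 0.0936458356587018} 0.017
scene [[474.8421619    0.         322.00234653]
 [  0.         474.8421619  200.8285871 ]
 [  0.           0.           1.        ]] [[ 0.3332193   0.75580886 -0.56366467  1.17860803]
 [ 0.94284205 -0.26946701  0.19605204 -0.17965973]
 [-0.00371117 -0.59677508 -0.80239998  1.0271484 ]
 [ 0.          0.          0.          1.        ]]
top [[484.39180777   0.         312.62480588]
 [  0.         484.39180777 201.62307928]
 [  0.           0.           1.        ]] [[-0.02523474 -0.98643205  0.16221906  0.41495537]
 [-0.99961766  0.02673335  0.00706167  0.02816836]
 [-0.01130251 -0.16197884 -0.9867295   1.25400468]
 [ 0.          0.          0.          1.        ]]
```

View pics/scene0.png

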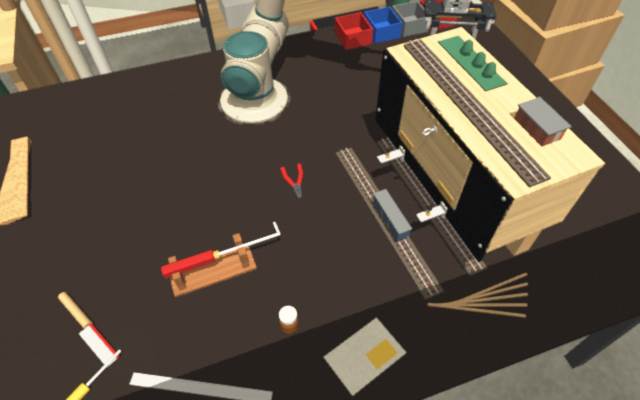

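View pics/top0.png

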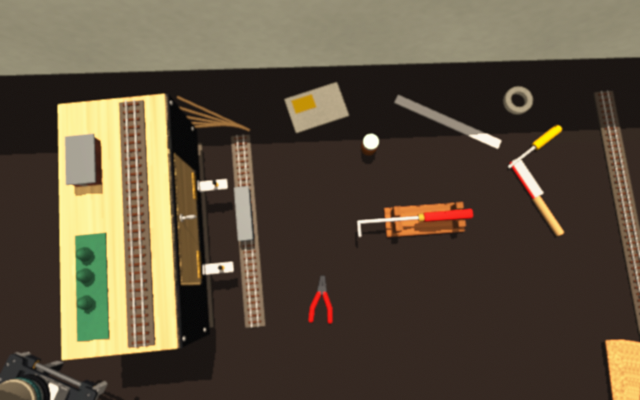

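```bash
cat > h.py <<'E'
import numpy as np,cv2
def cloud(f):
    d=f["depth"];K=f["camera_matrix"];v,u=np.mgrid[0:400,0:640]
    P=np.stack([(u-K[0,2])/K[0,0]*d,(v-K[1,2])/K[1,1]*d,d],-1)
    W=P@f["T"][:3,:3].T+f["T"][:3,3]
    W[d<=0]=np.nan
    return W
def proj(f,p):
    T=np.linalg.inv(f["T"]);c=T[:3,:3]@np.asarray(p)+T[:3,3];q=f["camera_matrix"]@c
    return q[:2]/q[2]
E
python3 - <<'E'
from h import *
np.set_printoptions(precision=4,suppress=True)
for n in("scene","top"):
    f=np.load(f"{n}0.npz");W=cloud(f)
    b,g,r=[f["pixels"][...,i].astype(int) for i in range(3)]
    print(n,"bench z",np.nanmedian(W[300:330,60:110,2] if n=="scene" else W[330:380,400:500,2]))
    # pole: red handle
    m=(r>120)&(g<60)&(b<60)&(W[...,2]>.05)&(W[...,2]<.09)
    box=(slice(230,290),slice(150,230)) if n=="scene" else (slice(195,235),slice(410,485))
    mm=np.zeros_like(m);mm[box]=m[box]
    P=W[mm];print("handle",len(P),P.mean(0),P.min(0),P.max(0))
    T=P[P[:,2]>P[:,2].max()-.006];print(" top z",np.median(T[:,2]))
    c=T[:,:2].mean(0);_,_,V=np.linalg.svd(T[:,:2]-c);print(" axis",V[0],np.ptp((T[:,:2]-c)@V[0]),c)
    s=(T[:,:2]-c)@V[0];print(c+V[0]*s.min(),c+V[0]*s.max())
    # rod: pixels z .055-.08, gray, y beyond
    m=(abs(r-b)<40)&(r>110)&(W[...,2]>.045)&(W[...,2]<.085)
    box=(slice(220,260),slice(210,285)) if n=="scene" else (slice(205,240),slice(350,420))
    mm=np.zeros_like(m);mm[box]=m[box];P=W[mm];print("rod",len(P),P.min(0),P.max(0))
    c=np.median(P[:,:2],0);
    for y0 in np.arange(P[:,1].min(),P[:,1].max(),.015):
        q=P[(P[:,1]>=y0)&(P[:,1]<y0+.015)];print("   ",q.mean(0),len(q),q[:,0].min())
    # deck top
    m=(W[...,2]>.315)&(W[...,2]<.332)&(W[...,1]>.2)
    P=W[m]; 
    import cv2
    rect=cv2.minAreaRect((P[:,:2]*1000).astype(np.float32));print("deck",rect,cv2.boxPoints(rect),np.median(P[:,2]))
E
```

```text
scene bench z 0.000355156255516631
handle 400 [ 0.5723 -0.2935  0.0678] [ 0.5552 -0.3535  0.0506] [ 0.583  -0.2365  0.0787]
 top z 0.07445027216203604
 axis [ 0.065  -0.9979] 0.11480930413781916 [ 0.565  -0.2955]
[ 0.5612 -0.2377] [ 0.5687 -0.3523]
rod 208 [ 0.5231 -0.2217  0.0567] [ 0.5716 -0.0714  0.0748]
    [ 0.5641 -0.2145  0.0637] 21 0.5597808412374743
    [ 0.5636 -0.1991  0.064 ] 18 0.5602526509306432
    [ 0.5628 -0.1849  0.0641] 17 0.5573471121964118
    [ 0.5637 -0.1687  0.0665] 15 0.5594687251472235
    [ 0.5624 -0.1539  0.0648] 20 0.55771888979017
    [ 0.5609 -0.1391  0.0635] 19 0.5562138471169804
    [ 0.5606 -0.1239  0.0644] 18 0.5549504425883107
    [ 0.5597 -0.1089  0.0639] 18 0.5556447786919685
    [ 0.5593 -0.0938  0.0643] 18 0.5552827536989496
    [ 0.5463 -0.0767  0.0642] 43 0.5230951970579992
    [ 0.5574 -0.0714  0.0613] 1 0.557363659094969
deck ((500.05596923828125, 452.65325927734375), (579.6749267578125, 309.955322265625), 3.968418598175049) [[200.188  587.2007]
 [221.6389 277.9885]
 [799.924  318.1058]
 [778.473  627.318 ]] 0.3235833557877747
top bench z 0
[... 325 characters left out ...]
 12 0.562195414866427
    [ 0.564  -0.1983  0.0657] 13 0.5606447243796996
    [ 0.5622 -0.184   0.0649] 12 0.5606394773517208
    [ 0.5628 -0.1678  0.0644] 15 0.5593734133972388
    [ 0.561  -0.1536  0.0651] 16 0.5588993615510309
    [ 0.56   -0.1368  0.0654] 15 0.5574757810038349
    [ 0.56   -0.123   0.0656] 18 0.5572954801284785
    [ 0.5594 -0.1079  0.0649] 17 0.5559341794489558
    [ 0.5585 -0.0926  0.0645] 18 0.5557953871278016
    [ 0.5436 -0.0761  0.0649] 49 0.5219115645238233
deck ((501.43853759765625, 452.26165771484375), (577.1892700195312, 306.0559997558594), 4.154174327850342) [[202.5167 583.9817]
 [224.6876 278.7297]
 [800.3604 320.5416]
 [778.1895 625.7936]] 0.3244538830462331
```

Run:
```python
import cv2
a=cv2.imread("pics/scene0.png")
cv2.imwrite("pics/s_eye.png",cv2.resize(a[80:260,340:500],None,fx=4.4,fy=3.3,interpolation=2)[:600])
cv2.imwrite("pics/s_pole.png",cv2.resize(a[210:300,150:300],None,fx=5,fy=5,interpolation=2))
b=cv2.imread("pics/top0.png")
cv2.imwrite("pics/t_pole.png",cv2.resize(b[190:250,340:490],None,fx=5,fy=5,interpolation=2))
cv2.imwrite("pics/t_eye.png",cv2.resize(b[140:300,160:270],None,fx=3.7,fy=3.7,interpolation=2))
```

```text
(no output)
```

View pics/s_eye.png

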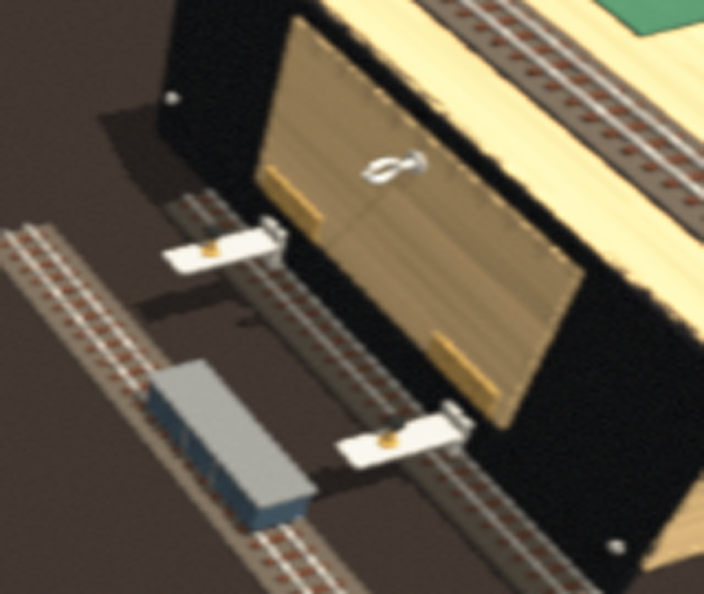

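View pics/t_pole.png

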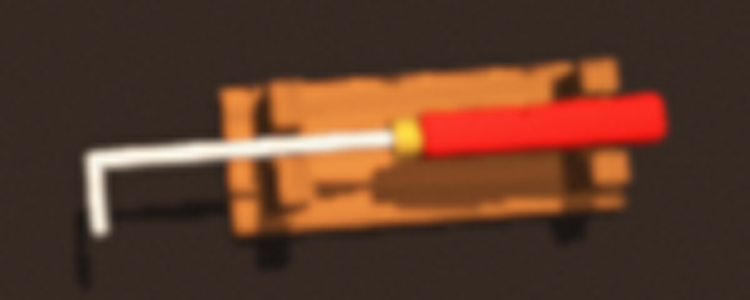

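View pics/t_eye.png

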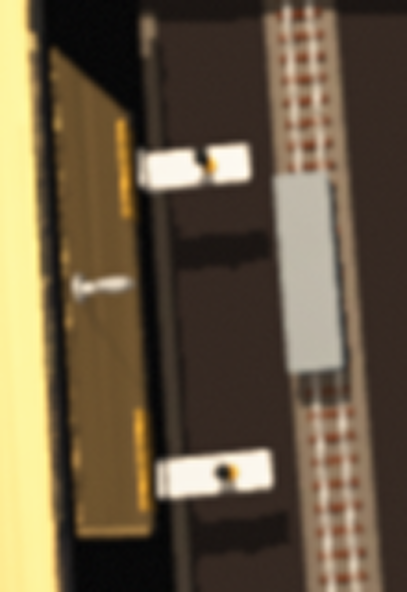

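Run:
```python
from h import *
np.set_printoptions(precision=4,suppress=True)
for n in("scene","top"):
    f=np.load(f"{n}0.npz");W=cloud(f);px=f["pixels"].astype(int)
    b,g,r=px[...,0],px[...,1],px[...,2]
    # front-face points
    m=(W[...,2]>.14)&(W[...,2]<.315)&(W[...,1]>.25)&(W[...,1]<.40)&(W[...,0]>.1)&(W[...,0]<.75)
    P=W[m]
    # robust line y=a+bx over xy + z
    A=np.c_[np.ones(len(P)),P[:,0]-.4,P[:,2]-.28]
    w=np.ones(len(P),bool)
    for _ in range(8):
        c,*_=np.linalg.lstsq(A[w],P[w,1],rcond=None);res=P[:,1]-A@c;w=abs(res)<max(.004,1.5*np.median(abs(res)))
    print(n,len(P),w.sum(),"y=%.4f %+.4f(x-.4) %+.4f(z-.28)"%tuple(c),np.std(res[w]))
    Q=P[w];print("x range",np.percentile(Q[:,0],[0,.5,99.5,100]))
    # wood pixels
    wood=m&(r>80)&(r-b>30); Q=W[wood];print("wood x",np.percentile(Q[:,0],[.5,2,98,99.5]),"z",np.percentile(Q[:,2],[1,99]),len(Q))
    Y=c[0]+c[1]*(W[...,0]-.4)+c[2]*(W[...,2]-.28)
    e=m&(Y-W[...,1]>.008)&(W[...,2]>.2)
    v,u=np.nonzero(e)
    for a in zip(u,v,W[e],(Y-W[...,1])[e]): print(a[0],a[1],a[2],round(a[3],4),px[a[1],a[0]])
```

```text
scene 7138 7072 y=0.2933 +0.0732(x-.4) +0.0001(z-.28) 0.0010912668104047232
x range [0.2975 0.3024 0.7484 0.75  ]
wood x [0.4155 0.4222 0.6775 0.6789] z [0.1453 0.3042] 3979
426 128 [0.5494 0.2808 0.2889] 0.0235 [190 212 222]
427 128 [0.5509 0.2822 0.2899] 0.0221 [219 232 237]
428 128 [0.5518 0.2841 0.2901] 0.0203 [214 228 234]
429 128 [0.5525 0.2863 0.29  ] 0.0182 [202 220 227]
430 128 [0.5524 0.289  0.289 ] 0.0155 [169 189 201]
425 129 [0.5514 0.2773 0.2889] 0.0271 [226 238 242]
426 129 [0.5525 0.2791 0.2893] 0.0253 [231 242 245]
427 129 [0.55   0.2836 0.2855] 0.0207 [213 227 232]
428 129 [0.5537 0.2834 0.2891] 0.0212 [183 201 210]
429 129 [0.5513 0.2878 0.2854] 0.0166 [179 195 203]
430 129 [0.5511 0.2905 0.2843] 0.0138 [178 194 202]
431 129 [0.5516 0.2928 0.2839] 0.0116 [204 220 226]
432 129 [0.5516 0.2954 0.2831] 0.009 [229 238 242]
424 130 [0.5492 0.2769 0.2839] 0.0273 [192 212 220]
425 130 [0.5538 0.2762 0.2885] 0.0283 [223 235 239]
426 130 [0.5536 0.2789 0.2874] 0.0256 [194 215 221]
429 130 [0.5489 0.2902 0.2793] 0.014 [136 149 156]
430 130 [0.5521 0.2905 0.2821] 0.014 [161 17
[... 2481 characters left out ...]
 0.2886] 0.019 [169 190 203]
190 217 [0.5487 0.2823 0.2907] 0.0216 [172 193 207]
191 217 [0.5488 0.2806 0.2897] 0.0233 [171 191 205]
192 217 [0.551  0.2829 0.273 ] 0.0211 [162 182 196]
193 217 [0.5509 0.2807 0.2738] 0.0234 [141 159 172]
194 217 [0.5493 0.2759 0.2845] 0.0281 [111 129 142]
195 217 [0.5499 0.275  0.2798] 0.029 [ 87 107 122]
185 218 [0.5483 0.2953 0.2803] 0.0086 [130 152 168]
187 218 [0.5481 0.2908 0.2816] 0.013 [107 127 143]
188 218 [0.5491 0.2908 0.2739] 0.0131 [109 128 143]
189 218 [0.5486 0.2879 0.2772] 0.016 [116 135 151]
190 218 [0.549  0.2869 0.2734] 0.017 [121 142 156]
191 218 [0.5486 0.2842 0.2757] 0.0197 [119 140 154]
192 218 [0.5491 0.2831 0.2721] 0.0208 [108 129 145]
```

```bash
cat >> h.py <<'E'
from scipy.spatial.transform import Rotation as R
def go(pos,yaw_deg,s):
    """yaw = world heading of tool x; prints tool-frame shift mm, turn"""
    M=R.from_rotvec(s["tcp_rot"]).as_matrix()
    d=M.T@(np.asarray(pos)-s["ee_pos"])*1000
    y=np.degrees(np.arctan2(M[1,0],M[0,0]))
    t=-np.radians((yaw_deg-y+180)%360-180)
    return np.round(d,1),round(t,4),round(y,2),"tilt",np.round(M[:,2],4)
E
python3 - <<'E'
from h import *
from plant import read_state
f=np.load("top0.npz");W=cloud(f)
m=(W[...,1]>.2)&(W[...,0]>.2);print("max z",np.nanpercentile(W[m][:,2],[99,99.9]))
m&=W[...,0]<.55;print(np.nanpercentile(W[m][:,2],[99,99.9]))
s=read_state()
for p in [(.233,.525,.42),(.566,-.26,.42),(.566,-.26,.20),(.566,-.26,.06)]: print(go(p,2.6,s))
E
```

```text
max z [0.40099284 0.48710132]
[0.45254586 0.49665846]
(array([  -0.5,   -0. , -231.4]), np.float64(1.1077), np.float64(66.06), 'tilt', array([-8.0e-04, -1.3e-03, -1.0e+00]))
(array([-582.9,  622.8, -230.6]), np.float64(1.1077), np.float64(66.06), 'tilt', array([-8.0e-04, -1.3e-03, -1.0e+00]))
(array([-582.5,  622.9,  -10.6]), np.float64(1.1077), np.float64(66.06), 'tilt', array([-8.0e-04, -1.3e-03, -1.0e+00]))
(array([-582.3,  622.9,  129.4]), np.float64(1.1077), np.float64(66.06), 'tilt', array([-8.0e-04, -1.3e-03, -1.0e+00]))
```

Request:
servo_tool:
  commands: "0 0 -60 0; 0 0 -120 0; 0 0 -180 0; -10 10 -231 0; -45 48 -231 0.08; -82 88 -231 0.16; -120 128 -231 0.24; -160 171 -231 0.32; -200 214 -231 0.4; -240 256 -231 0.48; -280 299 -231 0.56; -320 342 -231 0.64"
  jaw: 0
  grip_force: 60

```text
clock: 1.6
ee_pos: [0.4162, 0.0924, 0.4198]
tcp_rot: [3.039, 0.793, -0.002]
force: [1.0, 0.5, -0.5]
finger_gap: 0.0938
```

Run:
```python
from h import *
from plant import read_state
s=read_state();print(s["clock"],s["ee_pos"],s["joint_positions"])
for p in [(.566,-.26,.42),(.566,-.26,.16),(.566,-.26,.06)]: print(go(p,2.6,s))
```

```text
1.6 [0.41617509 0.09238347 0.41983663] [ 5.60144792e-02 -1.61165069e-04  1.28752621e+00 -1.18189067e-03
  1.85519625e+00 -4.54801529e-01]
(array([-4.150e+01,  3.807e+02,  1.000e-01]), np.float64(0.4651), np.float64(29.25), 'tilt', array([-9.0e-04, -1.2e-03, -1.0e+00]))
(array([-41.1, 380.5, 260.1]), np.float64(0.4651), np.float64(29.25), 'tilt', array([-9.0e-04, -1.2e-03, -1.0e+00]))
(array([-41. , 380.4, 360.1]), np.float64(0.4651), np.float64(29.25), 'tilt', array([-9.0e-04, -1.2e-03, -1.0e+00]))
```

Request:
servo_tool:
  commands: "-5 45 0 0.06; -10 95 10 0.13; -16 145 30 0.2; -21 195 60 0.27; -27 245 100 0.34; -32 295 140 0.4; -37 340 180 0.465; -41 370 215 0.465; -41 380 240 0.465; -41 380.5 255 0.465; -41 380.5 260 0.465; -41 380.5 260 0.465"

```text
clock: 3.1
ee_pos: [0.5662, -0.2594, 0.1608]
tcp_rot: [3.139, 0.072, -0.0]
force: [0.3, 0.3, 1.0]
finger_gap: 0.0941
```

Run:
```python
from h import *
from plant import read_state,grab_frame
s=read_state();print(s["clock"],s["ee_pos"],s["force"],s["torque"])
for p in [(.566,-.26,.06)]: print(go(p,2.6,s))
f=grab_frame("scene");cv2.imwrite("pics/s1.png",f["pixels"])
```

```text
3.1 [ 0.56622286 -0.25935819  0.16084911] [0.2628004  0.31397841 0.99262361] [-0.05501124  0.08208401 -0.00585067]
(array([ -0.2,   0.5, 100.8]), np.float64(0.0008), np.float64(2.65), 'tilt', array([-1.0e-04, -1.5e-03, -1.0e+00]))
```

View pics/s1.png

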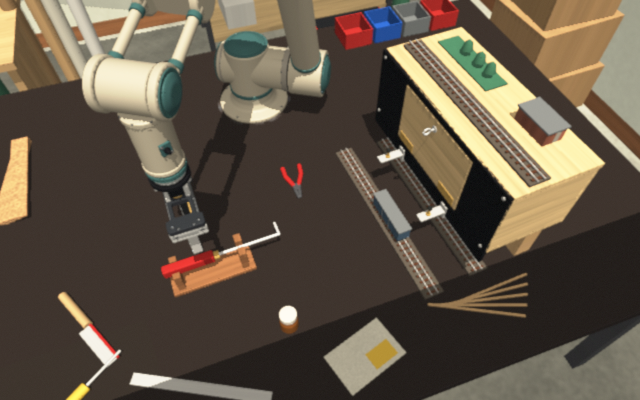

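The gripper hangs above the handle (pixels about (200,245), handle (163-215, 262)), with the jaws across it.

Request:
servo_tool:
  commands: "0 0.5 25 0; 0 0.5 50 0; 0 0.5 75 0; 0 0.5 92 0; 0 0.5 100 0; 0 0.5 100.5 0; 0 0.5 100.5 0"

```text
clock: 4.03
ee_pos: [0.5673, -0.2606, 0.0618]
tcp_rot: [3.138, 0.073, 0.004]
force: [-0.3, 0.6, 1.0]
finger_gap: 0.0938
```

Request:
servo_tool:
  commands: "0 0 0 0;0 0 0 0;0 0 0 0;0 0 0 0;0 0 0 0;0 0 0 0"
  jaw: 1
  grip_force: 60

```text
clock: 4.78
ee_pos: [0.5672, -0.2606, 0.0617]
tcp_rot: [3.138, 0.073, 0.003]
force: [-0.5, 0.1, 0.1]
finger_gap: 0.0371
```

Run:
```python
from h import *
from plant import read_state,grab_frame
s=read_state();print(s["clock"],s["ee_pos"],s["force"],s["torque"],s["finger_gap"])
```

```text
4.775 [ 0.56723303 -0.26060323  0.06169186] [-0.47990714  0.11722535  0.1089578 ] [-0.04121212  0.02996603 -0.01397622] 0.0371193247529631
```

Request:
servo_tool:
  commands: "0 0 0 0;0 0 0 0;0 0 0 0;0 0 0 0;0 0 0 0"

```text
clock: 5.4
ee_pos: [0.5673, -0.2606, 0.0617]
tcp_rot: [3.138, 0.072, 0.003]
force: [1.0, -0.1, -0.4]
finger_gap: 0.0005
```

Request:
servo_tool:
  commands: "0 0 -3 0;0 0 -10 0;0 0 -20 0;0 0 -32 0;0 0 -44 0;0 0 -50 0;0 0 -50 0"

```text
clock: 6.28
ee_pos: [0.5675, -0.2606, 0.1124]
tcp_rot: [3.137, 0.073, 0.005]
force: [0.1, 0.0, 0.1]
finger_gap: 0.0007
```

Run:
```python
from h import *
from plant import read_state,grab_frame
s=read_state();print(s["clock"],s["ee_pos"],s["tcp_rot"],s["force"],s["torque"],s["finger_gap"])
for n in("scene","top"):
    f=grab_frame(n);cv2.imwrite(f"pics/{n}2.png",f["pixels"]); np.savez(f"{n}2.npz",**f)
```

```text
6.275 [ 0.56746264 -0.26064414  0.11241334] [3.13715888 0.07263298 0.00493975] [0.08959457 0.02184965 0.14186041] [-0.06267228  0.06885756  0.04506948] 0.0006559031216954923
```

View pics/scene2.png

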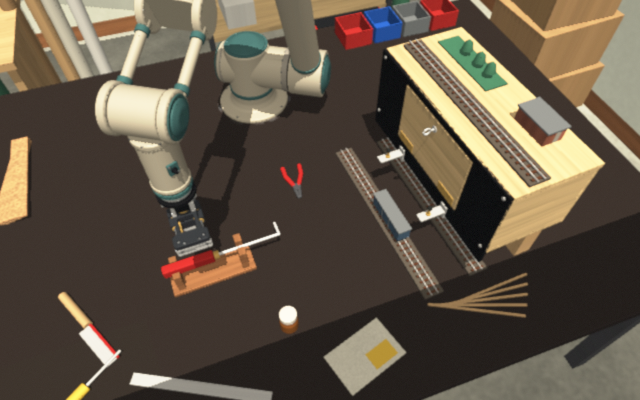

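View pics/top2.png

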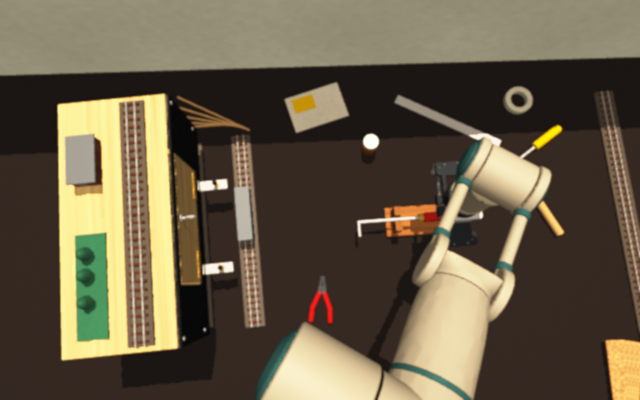

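Run:
```python
from h import *
np.set_printoptions(precision=4,suppress=True)
for n in("scene","top"):
    f=np.load(f"{n}2.npz")
    for p in [(.5675,-.2606,.1124),(.5675,-.2606,.0954),(.566,-.26,.062),(.5675,-.2606,.2)]: print(n,p,proj(f,p))
    a=f["pixels"]
    a=a[160:300,140:300] if n=="scene" else a[140:260,340:500]
    cv2.imwrite(f"pics/{n}2z.png",cv2.resize(a,None,fx=4.2,fy=4.2,interpolation=2))
```

```text
scene (0.5675, -0.2606, 0.1124) [198.4183 248.1208]
scene (0.5675, -0.2606, 0.0954) [200.0126 251.9976]
scene (0.566, -0.26, 0.062) [203.162  258.7267]
scene (0.5675, -0.2606, 0.2) [189.5086 226.4545]
top (0.5675, -0.2606, 0.1124) [438.1155 212.8865]
top (0.5675, -0.2606, 0.0954) [436.3898 213.8685]
top (0.566, -0.26, 0.062) [432.9371 216.3249]
top (0.5675, -0.2606, 0.2) [447.8711 207.3351]
```

View pics/scene2z.png

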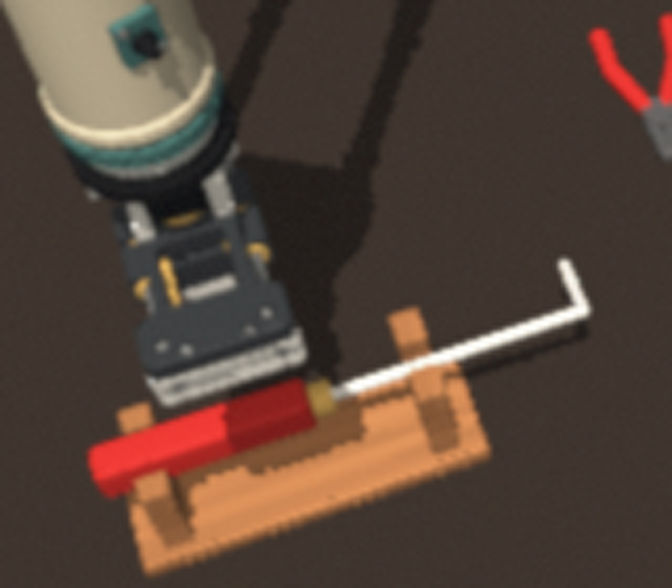

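View pics/top2z.png

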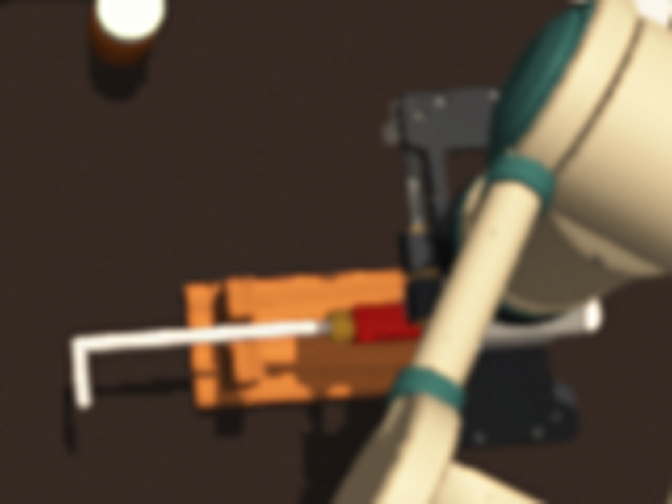

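Run:
```python
from h import *
from plant import *
np.set_printoptions(precision=4,suppress=True)
s=read_state();print(s)
a=cv2.imread("pics/s1.png")[160:300,140:300]
cv2.imwrite("pics/s1z.png",cv2.resize(a,None,fx=4.2,fy=4.2,interpolation=2))
# depth around gripper in scene/top
f=np.load("top2.npz");W=cloud(f)
for v in range(195,222,2): print(v,[ (u,*np.round(W[v,u],3)) for u in range(430,452,4)])
```

```text
{'clock': 6.375, 'joint_positions': array([-0.5411,  0.3966,  1.5204, -0.0015,  1.2218, -0.5868]), 'joint_velocities': array([-0.    ,  0.0053,  0.0067,  0.0013, -0.0015, -0.0003]), 'effort': array([  0.0065, -46.4314, -22.5802,   0.0439,   0.028 ,   0.0003]), 'ee_pos': array([ 0.5669, -0.2603,  0.1115]), 'tcp_rot': array([3.1381, 0.0726, 0.0026]), 'force': array([ 0.2669, -0.69  ,  0.0955]), 'torque': array([-0.0466,  0.064 ,  0.0029]), 'finger_gap': 0.0004968235620676228}
195 [(430, np.float64(0.631), np.float64(-0.272), np.float64(-0.004)), (434, np.float64(0.63), np.float64(-0.282), np.float64(-0.001)), (438, np.float64(0.587), np.float64(-0.228), np.float64(0.25)), (442, np.float64(0.587), np.float64(-0.236), np.float64(0.251)), (446, np.float64(0.573), np.float64(-0.224), np.float64(0.327)), (450, np.float64(0.567), np.float64(-0.222), np.float64(0.361))]
197 [(430, np.float64(0.625), np.float64(-0.27), np.float64(0.002)), (434, np.float64(0.625), np.float64(-0.281), np.float64(-0.0)), (438, np.float64(0.583), np.float64(-0.228), np.float64(0.248)), (442, np.float64(0.583), np.
[... 4189 characters left out ...]
0.558), np.float64(-0.259), np.float64(0.075)), (438, np.float64(0.558), np.float64(-0.269), np.float64(0.074)), (442, np.float64(0.498), np.float64(-0.151), np.float64(0.566)), (446, np.float64(0.498), np.float64(-0.156), np.float64(0.567)), (450, np.float64(0.497), np.float64(-0.162), np.float64(0.568))]
221 [(430, np.float64(0.555), np.float64(-0.253), np.float64(0.056)), (434, np.float64(0.56), np.float64(-0.274), np.float64(0.011)), (438, np.float64(0.561), np.float64(-0.286), np.float64(0.006)), (442, np.float64(0.495), np.float64(-0.15), np.float64(0.568)), (446, np.float64(0.495), np.float64(-0.156), np.float64(0.569)), (450, np.float64(0.495), np.float64(-0.161), np.float64(0.568))]
```

View pics/s1z.png

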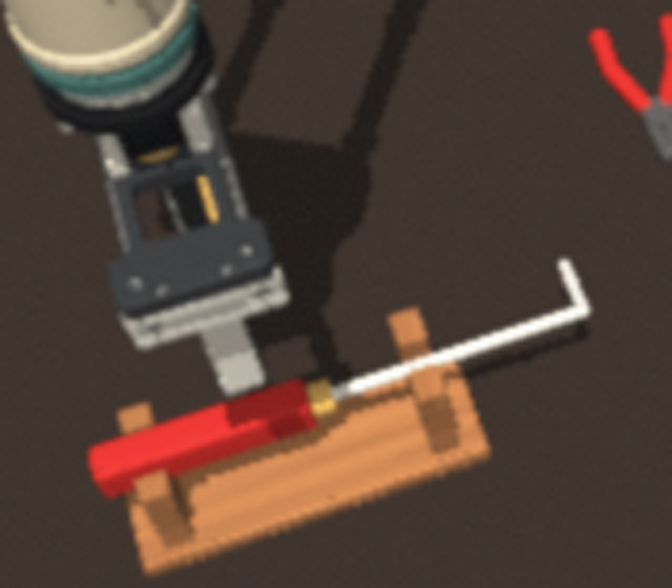

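Run:
```python
from h import *
np.set_printoptions(precision=4,suppress=True)
f=np.load("scene0.npz")
for x in(.62,.607):
  for z in (.12,.144,.16,.18): print(x,z,proj(f,(x,-.26,z)))
```

```text
0.62 0.12 [202.4746 265.9333]
0.62 0.144 [200.1486 260.4288]
0.62 0.16 [198.5478 256.6407]
0.62 0.18 [196.4878 251.7659]
0.607 0.12 [201.3328 260.9614]
0.607 0.144 [199.0018 255.4023]
0.607 0.16 [197.3981 251.5775]
0.607 0.18 [195.3347 246.6565]
```

Request:
servo_tool:
  commands: "0 0 -20 0;0 0 -40 0;0 0 -45 0;0 0 -45 0;0 0 -45 0;0 0 -45 0;0 0 -45 0;0 0 -45 0;0 0 -45 0;0 0 -45 0;0 0 -45 0"
  jaw: 0

```text
clock: 7.75
ee_pos: [0.5669, -0.2602, 0.1565]
tcp_rot: [3.138, 0.073, 0.003]
force: [0.1, 0.4, -0.4]
finger_gap: 0.0938
```

Run:
```python
from h import *
from plant import *
np.set_printoptions(precision=4,suppress=True)
s=read_state();print(s["clock"],s["ee_pos"],s["finger_gap"],s["joint_positions"])
for n in("scene","top"):
    f=grab_frame(n);np.savez(f"{n}3.npz",**f);W=cloud(f)
    m=(abs(W[...,0]-s["ee_pos"][0])<.12)&(abs(W[...,1]-s["ee_pos"][1])<.06)&(W[...,2]>.09)&(W[...,2]<.24)
    v,u=np.nonzero(m);print(n,len(v))
    P=W[m]
    for lo in np.arange(.09,.24,.01):
        q=P[(P[:,2]>=lo)&(P[:,2]<lo+.01)]
        if len(q):print(round(lo,3),len(q),q[:,0].min(),q[:,0].max(),q[:,1].min(),q[:,1].max())
    a=f["pixels"];a=a[160:300,140:300] if n=="scene" else a[140:260,340:500]
    cv2.imwrite(f"pics/{n}3z.png",cv2.resize(a,None,fx=4.2,fy=4.2,interpolation=2))
```

```text
7.75 [ 0.5669 -0.2602  0.1565] 0.09382212917706759 [-0.541   0.366   1.4527 -0.0014  1.32   -0.5869]
scene 256
0.17 5 0.5170637090100403 0.6150596661173187 -0.2696597521507846 -0.2471598276594031
0.18 45 0.5167973596079649 0.6265557217116194 -0.27002889377114897 -0.24683344320965206
0.19 51 0.5155829432792501 0.6273526863875257 -0.2708497565830913 -0.24696477589541432
0.2 53 0.51731541462431 0.6274414148273411 -0.2700647086823685 -0.24669064997737608
0.21 40 0.5169320371998121 0.6279000665957666 -0.268986324966617 -0.24701029213164855
0.22 31 0.6221575918681141 0.6273944243369243 -0.26480127040568247 -0.24663741209492435
0.23 31 0.6240556343099742 0.6280298920038028 -0.2654451270654513 -0.24702621128888186
top 37
0.17 3 0.6150438498403711 0.6177225358743645 -0.25417071633692623 -0.24785969121133217
0.18 9 0.6141404540023082 0.6256455454547712 -0.2557862320421451 -0.24654236955985337
0.19 10 0.6139650464201829 0.6242554677339975 -0.25310051031513575 -0.24622739055676363
0.2 6 0.6145581944488911 0.6244661931844011 -0.26115460991515527 -0.24671484603372024
0.21 4 0.6134395409438338 0.6246655743479101 -0.25715862450254795 -0.2463107887726924
0.22 1 0.6149047011952034 0.6149047011952034 -0.255595603678595 -0.255595603678595
0.23 4 0.6137889787178183 0.6160128453797472 -0.2645513516098533 -0.2517887858573818
```

View pics/scene3z.png

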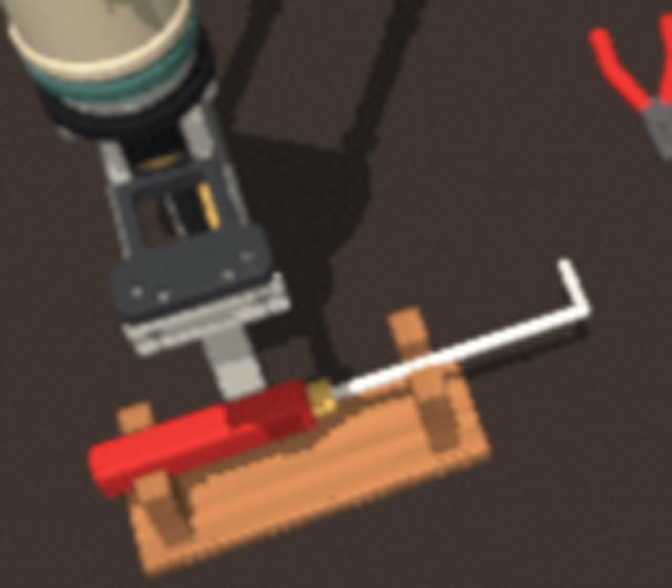

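View pics/top3z.png

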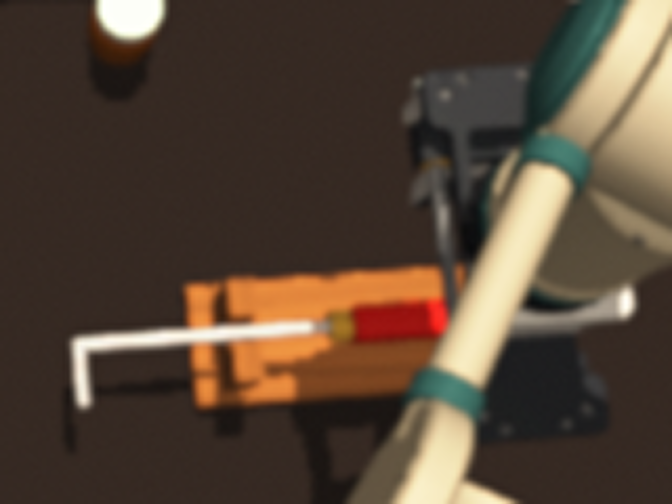

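Run:
```python
from h import *
np.set_printoptions(precision=4,suppress=True)
for n in("scene","top"):
    f=np.load(f"{n}3.npz");W=cloud(f)
    m=(abs(W[...,0]-.567)<.12)&(abs(W[...,1]+.26)<.06)&(W[...,2]>.09)&(W[...,2]<.24)
    for u in range(640):
        v=np.nonzero(m[:,u])[0]
        if len(v): print(n,u,v.max(),W[v.max(),u],f["pixels"][v.max(),u],"next",W[v.max()+1,u])
```

```text
scene 180 207 [ 0.5178 -0.2701  0.2091] [58 62 64] next [ 0.3541 -0.2935  0.0023]
scene 181 210 [ 0.5156 -0.2708  0.1955] [68 73 74] next [ 0.3616 -0.293  -0.0018]
scene 182 212 [ 0.5196 -0.27    0.1929] [59 63 65] next [ 0.3717 -0.2912  0.0016]
scene 183 214 [ 0.5168 -0.27    0.1817] [80 85 87] next [ 0.3774 -0.29   -0.0005]
scene 184 216 [ 0.5171 -0.2697  0.1743] [62 64 64] next [ 0.6269 -0.2554  0.313 ]
scene 185 215 [ 0.52   -0.2665  0.1806] [37 37 36] next [ 0.6248 -0.2534  0.3124]
scene 186 215 [ 0.5195 -0.2646  0.179 ] [40 41 39] next [ 0.6249 -0.2517  0.3118]
scene 187 215 [ 0.5206 -0.2625  0.1794] [43 44 42] next [ 0.6259 -0.2499  0.3122]
scene 188 240 [ 0.625  -0.2654  0.2362] [127 136 141] next [ 0.4624 -0.2916 -0.0004]
scene 189 242 [ 0.6274 -0.2648  0.2321] [116 124 129] next [ 0.4703 -0.2901  0.0013]
scene 190 244 [ 0.6261 -0.2648  0.2226] [126 135 138] next [ 0.4755 -0.289  -0.001 ]
scene 191 247 [ 0.6264 -0.2653  0.2119] [135 146 150] next [ 0.4846 -0.2883 -0.0019]
scene 192 249 [ 0.6246 -0.2653  0.2014] [152 165 169] next [ 0.4938 -0.2865  0.002 ]
scene 193 251 [ 0.6
[... 932 characters left out ...]
6 -0.248   0.1764] [48 52 61] next [ 0.646  -0.2932 -0.0009]
top 439 188 [ 0.6143 -0.2485  0.1832] [42 46 51] next [ 0.6456 -0.2954  0.0006]
top 440 188 [ 0.6141 -0.2506  0.1836] [32 34 38] next [ 0.6448 -0.297   0.0048]
top 441 188 [ 0.615  -0.2542  0.1784] [26 28 33] next [ 0.6456 -0.3009 -0.0004]
top 442 188 [ 0.6145 -0.2558  0.1808] [40 43 47] next [ 0.645  -0.3027  0.0027]
top 446 184 [ 0.6138 -0.2518  0.2306] [37 39 41] next [ 0.6008 -0.2363  0.2867]
top 447 186 [ 0.6146 -0.2612  0.2032] [27 28 30] next [ 0.6503 -0.3167  0.0008]
top 452 182 [ 0.6159 -0.2622  0.2399] [58 61 64] next [ 0.5999 -0.2418  0.3107]
top 453 182 [ 0.616  -0.2646  0.2393] [50 53 58] next [ 0.5893 -0.2283  0.3644]
```

Run:
```python
from h import *
np.set_printoptions(precision=4,suppress=True)
for n in ("scene3","scene2"):
    f=np.load(n+".npz");W=cloud(f)
    m=(abs(W[...,0]-.567)<.15)&(abs(W[...,1]+.26)<.08)&(W[...,2]>.08)&(W[...,2]<.45)
    P=W[m];print(n)
    for lo in np.arange(.08,.4,.01):
        q=P[(P[:,2]>=lo)&(P[:,2]<lo+.01)]
        if len(q):print(round(lo,3),len(q),q[:,0].min(),q[:,0].max(),q[:,1].min(),q[:,1].max())
```

```text
scene3
0.17 5 0.5170637090100403 0.6150596661173187 -0.2696597521507846 -0.2471598276594031
0.18 45 0.5167973596079649 0.6265557217116194 -0.27002889377114897 -0.24683344320965206
0.19 51 0.5155829432792501 0.6273526863875257 -0.2708497565830913 -0.24696477589541432
0.2 53 0.51731541462431 0.6274414148273411 -0.2700647086823685 -0.24669064997737608
0.21 40 0.5169320371998121 0.6279000665957666 -0.268986324966617 -0.24701029213164855
0.22 31 0.6221575918681141 0.6273944243369243 -0.26480127040568247 -0.24663741209492435
0.23 31 0.6240556343099742 0.6280298920038028 -0.2654451270654513 -0.24702621128888186
0.24 1 0.6266145832589674 0.6266145832589674 -0.26270110113702766 -0.26270110113702766
0.26 4 0.6435633261380711 0.6474974067486914 -0.284091827917613 -0.2327035268744541
0.27 104 0.51532482996845 0.6501264689346573 -0.288876371904793 -0.22152277273476226
0.28 199 0.5161721225690536 0.6498335507196519 -0.2882879105854208 -0.22275625522586384
0.29 81 0.51702996470486 0.6553047051224921 -0.28846761049643455 -0.2209290456252646
0.3 191 0.5723069676566057 0.6584435277533112 -0.2879754989
[... 1868 characters left out ...]
 273 0.554415732567046 0.6062385581636024 -0.2956386589141792 -0.22164762932088972
0.33 62 0.5800483642312138 0.6016975147320975 -0.28637006785045843 -0.22993845405086338
0.34 130 0.5677213493399893 0.6038489367298104 -0.29273455500039497 -0.22187683777941417
0.35 124 0.5643582582491294 0.6055426897217914 -0.29402457509326335 -0.22202555644888533
0.36 210 0.5557064703590252 0.6058157717209277 -0.29542547360624677 -0.2223745312501988
0.37 149 0.5674897800484423 0.6027736350142928 -0.2915331138923778 -0.2238971638107053
0.38 159 0.5636309671358031 0.6033226440781865 -0.2926132227524307 -0.22384635650347892
0.39 150 0.5696844481533906 0.6032748196998281 -0.29115485997910884 -0.22402622629800834
```

Both camera views put the fingertips and the gripper body about 35–40 mm higher than the reported TCP says. The jaws therefore closed above the handle. I'll go lower in steps and check by camera.

Request:
servo_tool:
  commands: "0 0 30 0;0 0 60 0;0 0 85 0;0 0 100 0;0 0 105 0;0 0 110 0;0 0 110 0"

```text
clock: 8.72
ee_pos: [0.5673, -0.2607, 0.0469]
tcp_rot: [3.138, 0.073, 0.004]
force: [-0.1, 0.7, -1.1]
finger_gap: 0.0941
```

Run:
```python
from h import *
from plant import *
np.set_printoptions(precision=4,suppress=True)
s=read_state();print(s["clock"],s["ee_pos"],s["force"],s["torque"],s["joint_positions"])
f=grab_frame("scene");np.savez(f"scene4.npz",**f);W=cloud(f)
m=(W[...,0]>.6)&(W[...,0]<.66)&(abs(W[...,1]+.26)<.06)&(W[...,2]>.03)&(W[...,2]<.25)
P=W[m]
for lo in np.arange(.03,.25,.01):
        q=P[(P[:,2]>=lo)&(P[:,2]<lo+.01)]
        if len(q):print(round(lo,3),len(q),q.min(0),q.max(0))
a=f["pixels"];a=a[160:300,140:300]
cv2.imwrite(f"pics/scene4z.png",cv2.resize(a,None,fx=4.2,fy=4.2,interpolation=2))
```

```text
8.725 [ 0.5673 -0.2607  0.0469] [-0.081   0.6648 -1.1128] [-0.1245  0.0704 -0.0404] [-0.5412  0.4518  1.6048 -0.0015  1.0814 -0.5867]
0.07 16 [ 0.6168 -0.2651  0.071 ] [ 0.6275 -0.2473  0.0782]
0.08 20 [ 0.6245 -0.2652  0.0802] [ 0.628  -0.2471  0.0899]
0.09 25 [ 0.6171 -0.2656  0.0905] [ 0.6278 -0.247   0.0996]
0.1 18 [ 0.6247 -0.2658  0.1003] [ 0.6288 -0.247   0.1099]
0.11 27 [ 0.6236 -0.2653  0.1102] [ 0.6284 -0.2469  0.1197]
0.12 14 [ 0.6243 -0.2653  0.1203] [ 0.6279 -0.248   0.1269]
0.15 4 [ 0.6457 -0.2849  0.1567] [ 0.6466 -0.2723  0.16  ]
0.16 73 [ 0.643  -0.2894  0.1609] [ 0.6496 -0.2218  0.1698]
0.17 52 [ 0.6004 -0.2881  0.17  ] [ 0.6497 -0.2241  0.1796]
0.18 56 [ 0.605  -0.2878  0.1801] [ 0.6554 -0.2212  0.19  ]
0.19 90 [ 0.6002 -0.2884  0.1903] [ 0.6583 -0.2213  0.2   ]
0.2 525 [ 0.6005 -0.2892  0.2   ] [ 0.6577 -0.2219  0.207 ]
0.24 1 [ 0.6011 -0.2525  0.2487] [ 0.6011 -0.2525  0.2487]
```

View pics/scene4z.png

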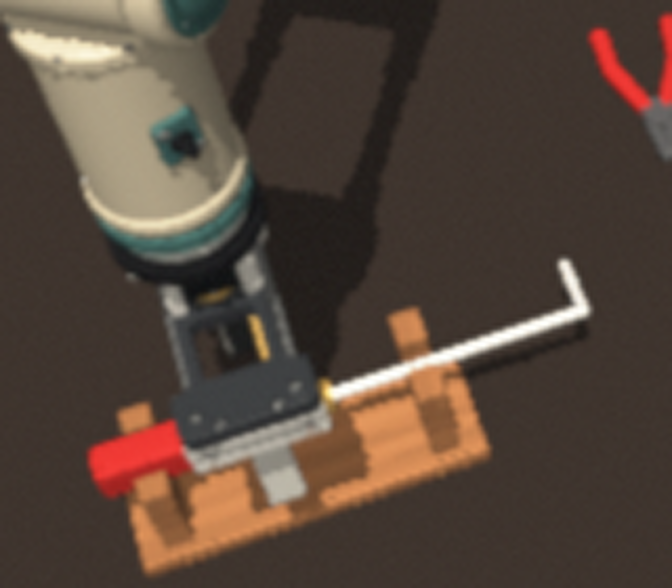

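Request:
servo_tool:
  commands: "0 0 6 0;0 0 13 0;0 0 20 0;0 0 25 0;0 0 26 0;0 0 26 0"

```text
clock: 9.52
ee_pos: [0.5675, -0.2609, 0.021]
tcp_rot: [3.137, 0.073, 0.004]
force: [-0.5, -0.4, -0.1]
finger_gap: 0.0941
```

Request:
servo_tool:
  commands: "0 0 0 0;0 0 0 0;0 0 0 0;0 0 0 0;0 0 0 0;0 0 0 0;0 0 0 0;0 0 0 0;0 0 0 0;0 0 0 0"
  jaw: 1
  grip_force: 60

```text
clock: 10.78
ee_pos: [0.5672, -0.2608, 0.021]
tcp_rot: [3.138, 0.073, 0.003]
force: [-1.4, 0.2, 0.9]
finger_gap: 0.0217
```

Run:
```python
from h import *
from plant import *
np.set_printoptions(precision=4,suppress=True)
s=read_state();print(s["clock"],s["ee_pos"],s["force"],s["torque"],s["finger_gap"])
f=grab_frame("scene")
a=f["pixels"];a=a[160:300,140:300]
cv2.imwrite(f"pics/scene5z.png",cv2.resize(a,None,fx=4.2,fy=4.2,interpolation=2))
```

```text
10.775 [ 0.5672 -0.2608  0.021 ] [-1.3571  0.2395  0.9411] [-0.0793  0.2682 -0.0093] 0.021690679704167867
```

View pics/scene5z.png

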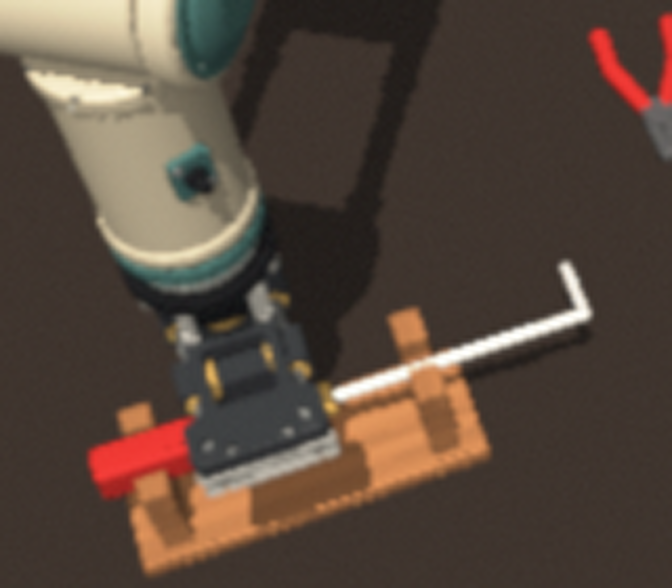

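Request:
servo_tool:
  commands: "0 0 -2 0;0 0 -8 0;0 0 -18 0;0 0 -32 0;0 0 -48 0;0 0 -60 0;0 0 -60 0"

```text
clock: 11.7
ee_pos: [0.568, -0.2611, 0.0827]
tcp_rot: [3.136, 0.073, 0.007]
force: [0.1, 0.9, -2.1]
finger_gap: 0.0215
```

Run:
```python
from h import *
from plant import *
np.set_printoptions(precision=4,suppress=True)
s=read_state();print(s["clock"],s["ee_pos"],s["force"],s["torque"],s["finger_gap"])
f=grab_frame("scene");cv2.imwrite("pics/scene6.png",f["pixels"])
for p in [(.567,-.26,.15),(.628,.06,.239)]: print(go(p,4.2,s))
```

```text
11.7 [ 0.568  -0.2611  0.0827] [ 0.0885  0.9291 -2.1244] [-0.1035  0.0929 -0.0616] 0.02146434291277345
(array([ -0.6,  -0.8, -67.4]), np.float64(-0.027), np.float64(2.65), 'tilt', array([ 0.0047, -0.0046, -1.    ]))
(array([  75.5, -317.2, -157.5]), np.float64(-0.027), np.float64(2.65), 'tilt', array([ 0.0047, -0.0046, -1.    ]))
```

View pics/scene6.png

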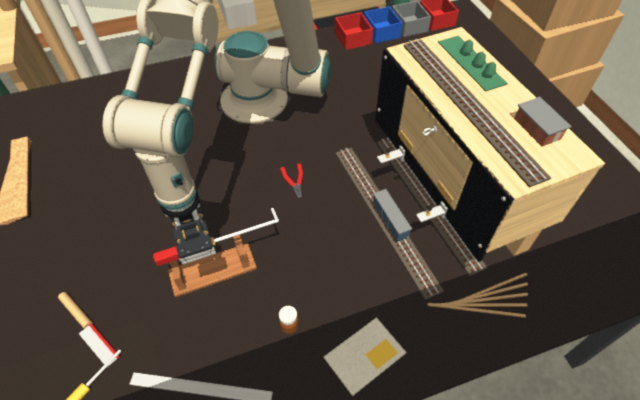

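The pole is up off its rest, held level (hook at (275,214), handle end at (158,257)). Next I move it in front of the hatch.

Request:
servo_tool:
  commands: "0 0 -25 0;2 -5 -60 0;8 -30 -95 -0.01;17 -65 -125 -0.02;27 -110 -150 -0.027;37 -155 -157 -0.027;47 -200 -157 -0.027;57 -240 -157 -0.027;66 -275 -157 -0.027;73 -302 -157 -0.027;75 -315 -157.5 -0.027;75.5 -317 -157.5 -0.027"

```text
clock: 13.25
ee_pos: [0.6273, 0.0602, 0.2377]
tcp_rot: [3.135, 0.116, 0.003]
force: [0.4, -0.2, -0.5]
finger_gap: 0.0212
```

Run:
```python
from h import *
from plant import *
np.set_printoptions(precision=4,suppress=True)
s=read_state();print(s["clock"],s["ee_pos"],s["force"],s["torque"],s["finger_gap"],s["tcp_rot"])
for n in("scene","top"):
    f=grab_frame(n);cv2.imwrite(f"pics/{n}7.png",f["pixels"]); np.savez(f"{n}7.npz",**f)
```

```text
13.25 [0.6273 0.0602 0.2377] [ 0.4383 -0.2442 -0.5203] [-0.0574  0.0319 -0.003 ] 0.021249344507328426 [3.1352 0.1164 0.0029]
```

View pics/scene7.png

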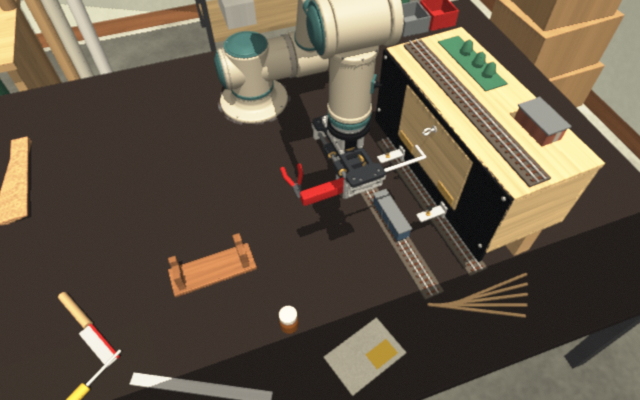

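View pics/top7.png

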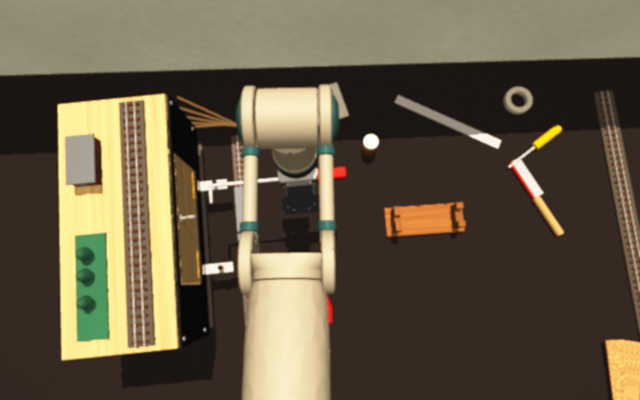

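```bash
cat > hk.py <<'E'
from h import *
np.set_printoptions(precision=4,suppress=True)
def hook(f,ee,zoff=.041,dz=.02,show=True):
    """rod/prong points around expected hook position, pole yaw ~94.2"""
    W=cloud(f);a=np.radians(94.2);px=np.array([np.cos(a),np.sin(a),0]);py=np.array([-np.sin(a),np.cos(a),0])
    g=np.array([ee[0],ee[1],ee[2]+zoff]);D=W-g
    s=D@px;t=D@py;z=W[...,2]
    br=f["pixels"].astype(int).min(-1)
    near=(abs(z-g[2])<dz)&(br>90)
    rod=near&(s>.05)&(s<.172)&(abs(t)<.012)
    out={}
    if rod.sum()>5:
        S,Tt,Z=s[rod],t[rod],z[rod]
        cz=np.polyfit(S,Z,1);ct=np.polyfit(S,Tt,1)
        out["rod_n"]=int(rod.sum());out["z@185"]=round(float(np.polyval(cz,.185)),4);out["slopez"]=round(float(cz[0]),3)
        out["t@185"]=round(float(np.polyval(ct,.185)),4);out["slopet"]=round(float(ct[0]),3)
    pr=near&(s>.165)&(s<.2)&(t>.006)&(t<.045)
    if pr.sum()>3:
        S,Tt,Z=s[pr],t[pr],z[pr]
        out["prong_n"]=int(pr.sum());out["prong s"]=(round(float(S.min()),4),round(float(np.median(S)),4),round(float(S.max()),4));out["prong z"]=round(float(np.median(Z)),4);out["tmax"]=round(float(Tt.max()),4)
        out["prong xyz"]=W[pr].mean(0)
    return out
E
python3 - <<'E'
from hk import *
ee=(.6273,.0602,.2377)
for n in("scene","top"):
    print(n,hook(np.load(f"{n}7.npz"),ee))
    f=np.load(f"{n}7.npz")["pixels"]
    a=f[105:215,350:470] if n=="scene" else f[160:250,170:310]
    cv2.imwrite(f"pics/{n}7z.png",cv2.resize(a,None,fx=5.4,fy=5.4,interpolation=2))
for n in("scene","top"):
    f=np.load(f"{n}7.npz");W=cloud(f);v,u=np.nonzero((W[...,1]<.2744+.03)&(W[...,1]>.26)&(W[...,2]>.26)&(W[...,2]<.3)&(W[...,0]>.53)&(W[...,0]<.57));
    print(n,len(v), u.min(),u.max(),v.min(),v.max(),W[v,u].min(0),W[v,u].max(0))
E
```

```text
scene {'rod_n': 121, 'z@185': 0.2808, 'slopez': 0.005, 't@185': -0.0027, 'slopet': -0.011, 'prong_n': 32, 'prong s': (0.1819, 0.1853, 0.189), 'prong z': 0.2808, 'tmax': 0.032, 'prong xyz': array([0.5949, 0.2439, 0.2805])}
top {'rod_n': 153, 'z@185': 0.2819, 'slopez': 0.002, 't@185': -0.001, 'slopet': -0.003, 'prong_n': 40, 'prong s': (0.1829, 0.1856, 0.1891), 'prong z': 0.2817, 'tmax': 0.0344, 'prong xyz': array([0.5935, 0.2441, 0.2816])}
scene 128 423 439 117 139 [0.5305 0.2736 0.2608] [0.569  0.3044 0.2997]
top 115 178 195 210 227 [0.5305 0.274  0.2607] [0.564  0.3044 0.2991]
```

View pics/scene7z.png

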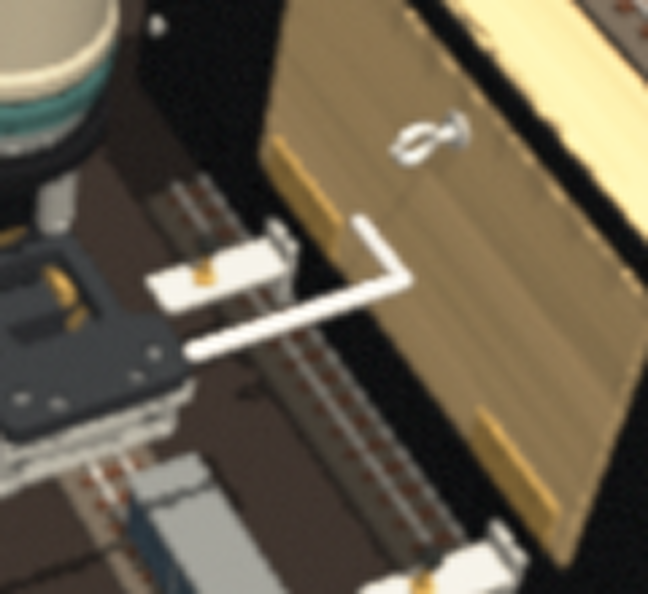

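View pics/top7z.png

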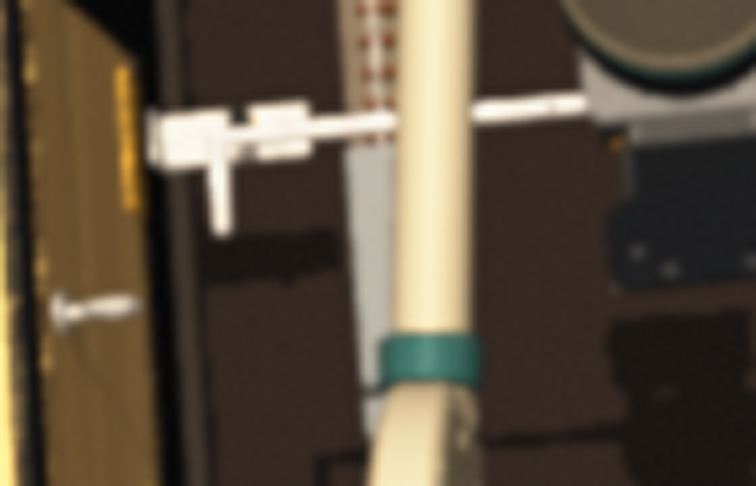

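Request:
servo_tool:
  commands: "0 -8 -0.5 0;0 -18 -1 0;0 -28 -1.5 0;0 -36 -1.5 0;0 -41 -1.5 0;0 -42.7 -1.5 0;0 -42.7 -1.5 0;0 -42.7 -1.5 0"

```text
clock: 14.35
ee_pos: [0.6243, 0.1016, 0.2392]
tcp_rot: [3.135, 0.114, 0.004]
force: [0.4, 0.4, -1.4]
finger_gap: 0.0215
```

Run:
```python
from hk import *
from plant import *
s=read_state();print(s["clock"],s["ee_pos"],s["force"],s["torque"],s["finger_gap"],s["tcp_rot"])
for n in("scene","top"):
    f=grab_frame(n); np.savez(f"{n}8.npz",**f)
    print(n,hook(f,s["ee_pos"]))
    f=f["pixels"]
    a=f[95:185,370:490] if n=="scene" else f[170:240,160:270]
    cv2.imwrite(f"pics/{n}8z.png",cv2.resize(a,None,fx=6.4,fy=6.4,interpolation=2))
```

```text
14.35 [0.6243 0.1016 0.2392] [ 0.3878  0.3712 -1.3558] [-0.1153  0.0317  0.0415] 0.021514937910842125 [3.1349 0.1139 0.0035]
scene {'rod_n': 108, 'z@185': 0.2816, 'slopez': -0.011, 't@185': -0.0024, 'slopet': -0.001, 'prong_n': 33, 'prong s': (0.1833, 0.1855, 0.1885), 'prong z': 0.2814, 'tmax': 0.0339, 'prong xyz': array([0.5907, 0.2853, 0.2813])}
top {'rod_n': 140, 'z@185': 0.2831, 'slopez': 0.001, 't@185': -0.0011, 'slopet': -0.004, 'prong_n': 43, 'prong s': (0.1833, 0.186, 0.1896), 'prong z': 0.2826, 'tmax': 0.0346, 'prong xyz': array([0.5904, 0.2857, 0.2824])}
```

View pics/scene8z.png

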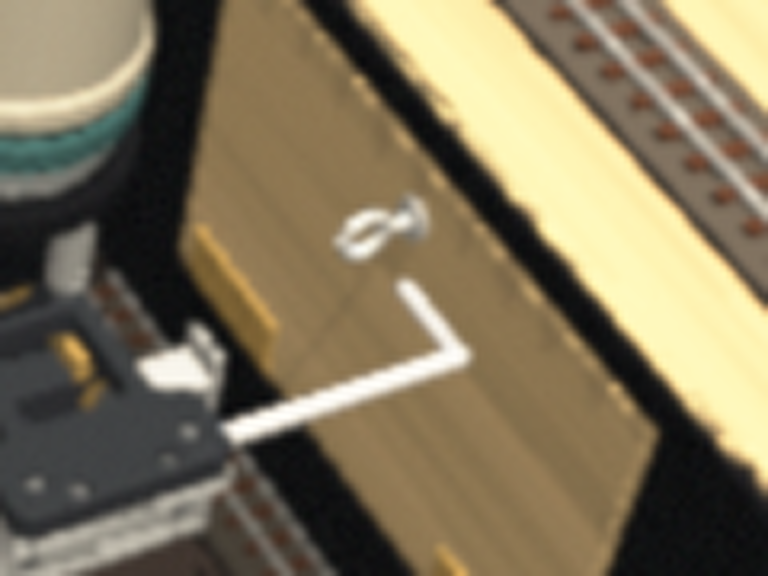

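View pics/top8z.png

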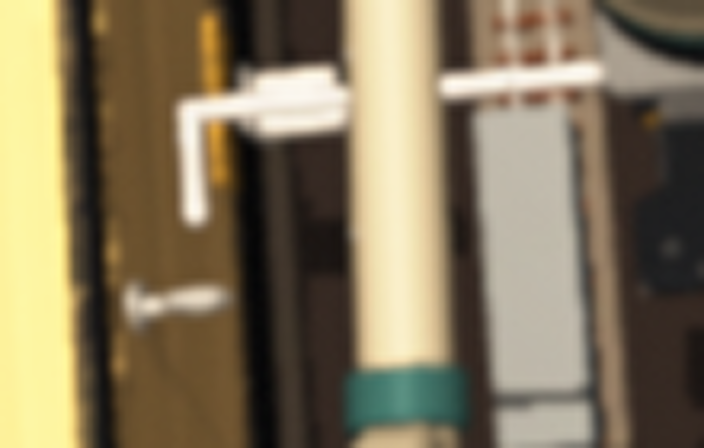

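Request:
servo_tool:
  commands: "0 -1 -0.5 0;-4 -1 -0.5 0;-9 -1 -0.5 0;-14 -1 -0.5 0;-18 -1 -0.5 0;-18 -1 -0.5 0"

```text
clock: 15.2
ee_pos: [0.606, 0.1013, 0.2399]
tcp_rot: [3.135, 0.114, 0.004]
force: [-0.3, -0.0, -0.9]
finger_gap: 0.0211
```

Run:
```python
from hk import *
from plant import *
s=read_state();print(s["clock"],s["ee_pos"],s["force"],s["torque"],s["finger_gap"],s["tcp_rot"])
for n in("scene","top"):
    f=grab_frame(n); np.savez(f"{n}9.npz",**f)
    print(n,hook(f,s["ee_pos"]))
    f=f["pixels"]
    a=f[105:165,390:460] if n=="scene" else f[170:240,160:270]
    cv2.imwrite(f"pics/{n}9z.png",cv2.resize(a,None,fx=6.4 if n=="top" else 9,fy=6.4 if n=="top" else 9,interpolation=2))
```

```text
15.2 [0.606  0.1013 0.2399] [-0.3441 -0.0478 -0.8972] [-0.0665  0.0033 -0.0285] 0.02107758041579925 [3.135  0.1139 0.004 ]
scene {'rod_n': 110, 'z@185': 0.2821, 'slopez': -0.01, 't@185': -0.0021, 'slopet': 0.004, 'prong_n': 70, 'prong s': (0.1749, 0.1853, 0.199), 'prong z': 0.2826, 'tmax': 0.043, 'prong xyz': array([0.5604, 0.2843, 0.2819])}
top {'rod_n': 148, 'z@185': 0.2833, 'slopez': -0.007, 't@185': -0.0015, 'slopet': -0.006, 'prong_n': 78, 'prong s': (0.1763, 0.1859, 0.1995), 'prong z': 0.284, 'tmax': 0.0438, 'prong xyz': array([0.5616, 0.285 , 0.284 ])}
```

View pics/scene9z.png

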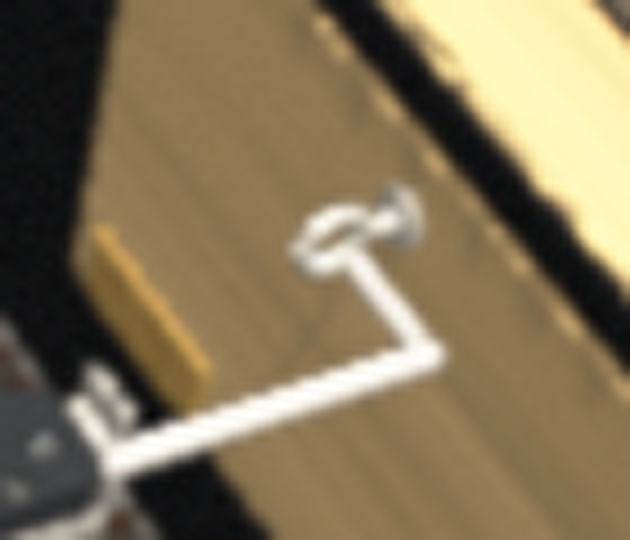

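View pics/top9z.png

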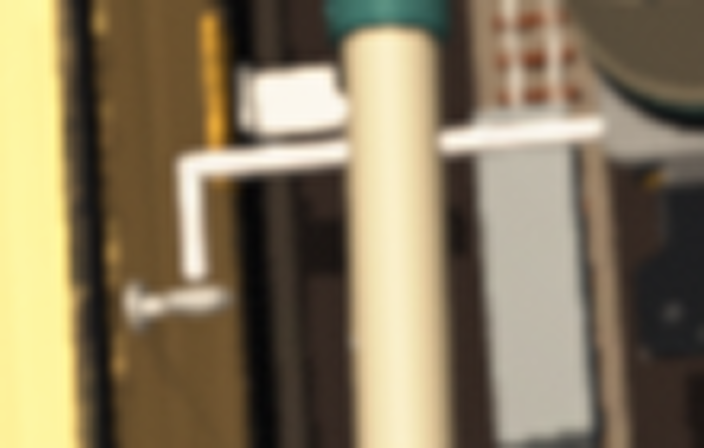

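The prong tip sits about 3 mm short of the ring and lines up with the hole in both views. I'll slide it in.

Request:
servo_tool:
  commands: "-3 0 0 0;-6 0 0 0;-9 0 0 0;-9 0 0 0"

```text
clock: 15.8
ee_pos: [0.5971, 0.1006, 0.2399]
tcp_rot: [3.135, 0.114, 0.004]
force: [-0.4, -0.5, -0.4]
finger_gap: 0.0219
```

Run:
```python
from hk import *
from plant import *
s=read_state();print(s["clock"],s["ee_pos"],s["force"],s["torque"],s["finger_gap"],s["tcp_rot"])
for n in("scene","top"):
    f=grab_frame(n)["pixels"]
    a=f[105:165,390:460] if n=="scene" else f[170:240,160:270]
    cv2.imwrite(f"pics/{n}10z.png",cv2.resize(a,None,fx=6.4 if n=="top" else 9,fy=6.4 if n=="top" else 9,interpolation=2))
```

```text
15.8 [0.5971 0.1006 0.2399] [-0.3617 -0.4754 -0.3856] [ 0.0052  0.073  -0.0293] 0.02185712138749046 [3.1349 0.1139 0.0043]
```

View pics/scene10z.png

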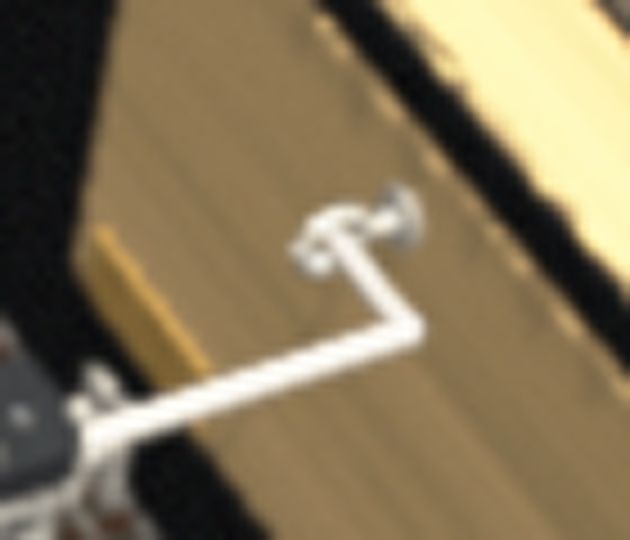

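View pics/top10z.png

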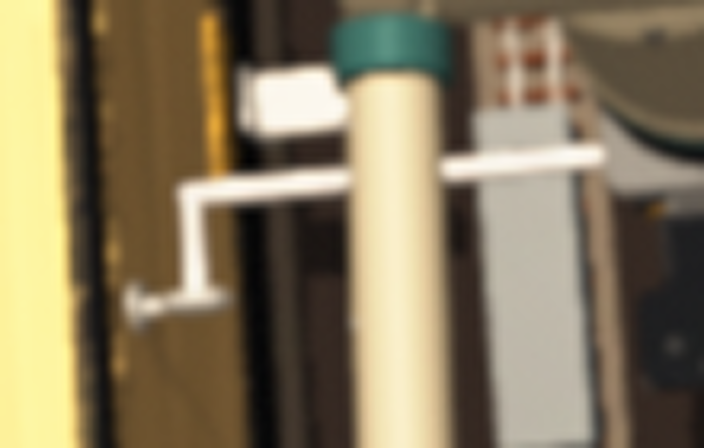

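The prong is entering the ring and no contact force shows. I'll slide the rest of the way.

Request:
servo_tool:
  commands: "-4 0 0 0;-8 0 0 0;-12 0 0 0;-15 0 0 0;-15 0 0 0"

```text
clock: 16.52
ee_pos: [0.5822, 0.0995, 0.24]
tcp_rot: [3.135, 0.114, 0.005]
force: [0.2, -0.9, -1.8]
finger_gap: 0.0218
```

Run:
```python
from hk import *
from plant import *
s=read_state();print(s["clock"],s["ee_pos"],s["force"],s["torque"],s["finger_gap"],s["tcp_rot"])
for n in("scene","top"):
    f=grab_frame(n)["pixels"]
    a=f[105:165,390:460] if n=="scene" else f[170:240,160:270]
    cv2.imwrite(f"pics/{n}11z.png",cv2.resize(a,None,fx=6.4 if n=="top" else 9,fy=6.4 if n=="top" else 9,interpolation=2))
```

```text
16.525 [0.5822 0.0995 0.24  ] [ 0.1513 -0.8857 -1.8458] [-0.0738  0.1102  0.0032] 0.021832906476597025 [3.1349 0.1138 0.0049]
```

View pics/scene11z.png

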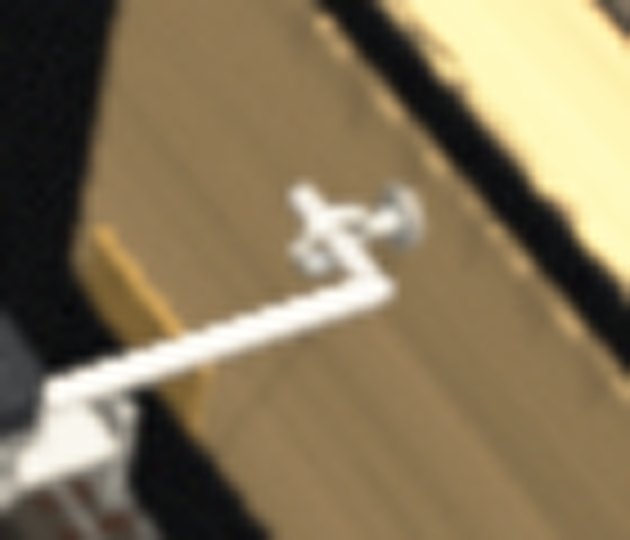

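View pics/top11z.png

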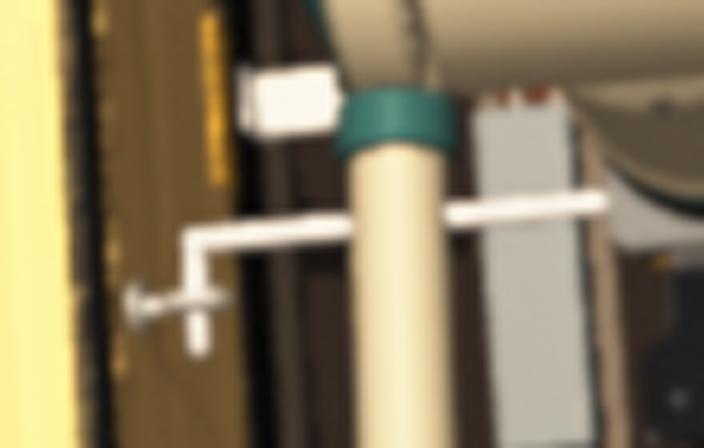

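The prong is well through the eye and centred on it. Next I work out the arc.

```bash
cat > arc.py <<'E'
from hk import *
from plant import read_state
E0=np.array([.5822,.0995,.2400]);N=np.array([-.0738,.9973,0])
def tgt(th):
    o=.0245*(np.cos(th)-1)+.140*np.sin(th);z=.140*(np.cos(th)-1)-.0245*np.sin(th)
    return E0-o*N+np.array([0,0,z])
def rows(ths):
    s=read_state();M=R.from_rotvec(s["tcp_rot"]).as_matrix()
    best=min(np.arange(-.1,1.8,.002),key=lambda t:np.linalg.norm(tgt(t)-s["ee_pos"]))
    print("clock",s["clock"],"nearest th",best,"err mm",(s["ee_pos"]-tgt(best))*1000,"F",s["force"],"T",s["torque"],s["finger_gap"],"yaw",np.degrees(np.arctan2(M[1,0],M[0,0])))
    print("; ".join("%.1f %.1f %.1f 0"%tuple(M.T@(tgt(t)-s["ee_pos"])*1000) for t in ths))
E
python3 -c "
from arc import *
rows([.02,.03,.04,.05,.06,.07,.08,.09,.1,.11,.12,.12])"
```

```text
clock 16.625 nearest th 8.326672684688674e-17 err mm [ 0.3211  0.002  -0.085 ] F [ 0.0536 -0.2384 -0.8707] T [-0.081   0.0408  0.0159] 0.02166425941815486 yaw 4.158814550994968
-0.3 2.8 0.4 0; -0.3 4.2 0.7 0; -0.3 5.6 1.0 0; -0.3 6.9 1.3 0; -0.3 8.3 1.7 0; -0.3 9.7 2.0 0; -0.3 11.1 2.4 0; -0.3 12.5 2.7 0; -0.3 13.8 3.1 0; -0.3 15.2 3.5 0; -0.3 16.5 3.9 0; -0.3 16.5 3.9 0
```

Request:
servo_tool:
  commands: "0 1.5 0.1 0;0 3 0.3 0;0 4.2 0.5 0;0 5.6 0.8 0;0 7 1.2 0;0 8.3 1.6 0;0 9.7 2 0;0 9.7 2 0"

```text
clock: 17.62
ee_pos: [0.583, 0.0913, 0.2379]
tcp_rot: [3.138, 0.115, 0.005]
force: [-0.0, 5.2, -1.1]
finger_gap: 0.0213
```

```bash
cat > look.py <<'E'
import sys
from arc import *
from plant import grab_frame
k=sys.argv[1]
im=[]
for n in("scene","top"):
    f=grab_frame(n);np.savez(f"{n}{k}.npz",**f)
    W=cloud(f);print(n,hook(f,read_state()["ee_pos"]))
    # hatch angle: wood pixels in deck frame
    O=np.array([.551,.3044,0])+.0045*N*0
    D=W-np.array([.551,.3087,.14]);o=-(D@N);l=D@np.array([.9973,.0738,0]);z=D[...,2]
    b,g,r=[f["pixels"][...,i].astype(int) for i in range(3)]
    m=(abs(l)<.12)&(abs(l)>.035)&(o>-.005)&(o<.2)&(z>-.03)&(z<.18)&(np.hypot(o,z)>.04)&(r-b>25)&(r>70)
    if m.sum()>50:
        # face line at distance 4.5 from hinge: angle via median
        rr=np.hypot(o[m],z[m]);a=np.arctan2(o[m],z[m])-np.arcsin(np.clip(.0045/rr,-1,1))
        print("  hatch th med %.3f  iqr %s n %d"%(np.median(a),np.percentile(a,[15,85]).round(3),m.sum()))
    p=f["pixels"];c=p[95:245,340:480] if n=="scene" else p[150:270,160:320]
    im.append(cv2.resize(c,(400,int(400*c.shape[0]/c.shape[1])),interpolation=2))
h=max(i.shape[0] for i in im);im=[cv2.copyMakeBorder(i,0,h-i.shape[0],0,0,0) for i in im]
cv2.imwrite(f"pics/look{k}.png",np.hstack(im))
rows([float(t) for t in sys.argv[2].split(",")])
E
python3 look.py 12 .09,.11,.13,.15,.17,.19,.21,.23,.25,.27,.29,.31
```

```text
scene {'rod_n': 118, 'z@185': 0.281, 'slopez': 0.001, 't@185': -0.0027, 'slopet': -0.002, 'prong_n': 60, 'prong s': (0.1792, 0.1866, 0.1999), 'prong z': 0.2815, 'tmax': 0.0334, 'prong xyz': array([0.5513, 0.2772, 0.2818])}
  hatch th med 0.030  iqr [0.017 0.04 ] n 2098
top {'rod_n': 153, 'z@185': 0.2824, 'slopez': 0.0, 't@185': -0.0014, 'slopet': -0.007, 'prong_n': 65, 'prong s': (0.181, 0.1869, 0.1996), 'prong z': 0.2826, 'tmax': 0.0342, 'prong xyz': array([0.5493, 0.277 , 0.283 ])}
  hatch th med 0.033  iqr [0.015 0.038] n 1440
clock 17.725 nearest th 0.06200000000000014 err mm [ 0.2772 -0.0349 -0.2686] F [-0.351   4.1571 -0.6038] T [ 0.7989  0.1554 -0.0036] 0.021697329638553392 yaw 4.174713373292575
-0.3 3.8 0.7 0; -0.3 6.5 1.5 0; -0.3 9.3 2.3 0; -0.3 12.0 3.2 0; -0.3 14.6 4.1 0; -0.3 17.3 5.1 0; -0.3 19.9 6.2 0; -0.3 22.6 7.3 0; -0.3 25.2 8.4 0; -0.3 27.7 9.6 0; -0.3 30.3 10.9 0; -0.3 32.8 12.2 0
```

View pics/look12.png

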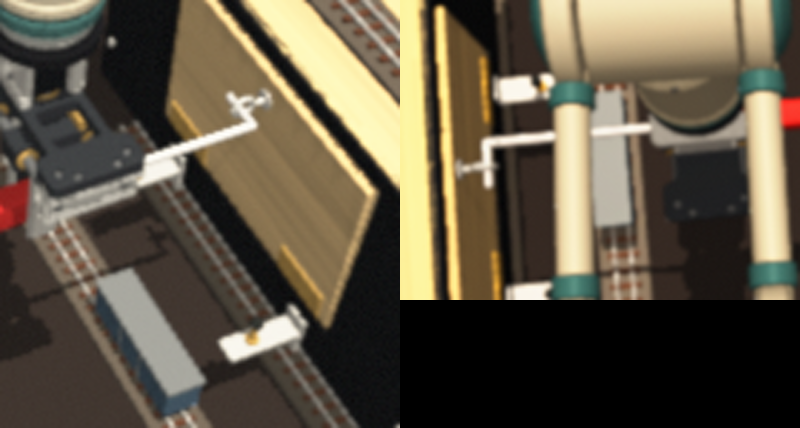

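The hatch has come off flush (about 0.03 rad) with 4–5 N of pull. I carry on slowly through the catch.

Request:
servo_tool:
  commands: "-0.3 1.5 0.2 0;-0.3 3 0.5 0;-0.3 4.5 0.9 0;-0.3 6 1.3 0;-0.3 7.5 1.8 0;-0.3 9.3 2.3 0;-0.3 11 2.8 0;-0.3 12 3.2 0;-0.3 12 3.2 0"

```text
clock: 18.85
ee_pos: [0.5837, 0.0787, 0.2348]
tcp_rot: [3.137, 0.114, 0.005]
force: [-0.1, 0.4, -2.2]
finger_gap: 0.0217
```

```bash
python3 look.py 13 .17,.19,.21,.23,.25,.27,.29,.31,.33,.35,.37,.39
```

```text
scene {'rod_n': 111, 'z@185': 0.2778, 'slopez': 0.0, 't@185': -0.0028, 'slopet': -0.007, 'prong_n': 62, 'prong s': (0.1731, 0.1847, 0.199), 'prong z': 0.2781, 'tmax': 0.033, 'prong xyz': array([0.5523, 0.2617, 0.2768])}
  hatch th med 0.164  iqr [0.149 0.171] n 1669
top {'rod_n': 154, 'z@185': 0.2787, 'slopez': -0.003, 't@185': -0.0012, 'slopet': -0.006, 'prong_n': 68, 'prong s': (0.1739, 0.186, 0.1983), 'prong z': 0.2796, 'tmax': 0.0348, 'prong xyz': array([0.5506, 0.2629, 0.2794])}
  hatch th med 0.162  iqr [0.121 0.167] n 852
clock 18.95 nearest th 0.15000000000000022 err mm [-0.025  -0.0488  0.0152] F [ 0.5706 -0.6724 -0.459 ] T [-0.1504  0.0451 -0.0195] 0.021770571174200733 yaw 4.181002538481893
0.0 2.6 1.0 0; 0.0 5.3 1.9 0; 0.0 7.9 3.0 0; 0.0 10.6 4.1 0; 0.0 13.2 5.2 0; 0.0 15.7 6.4 0; 0.0 18.3 7.7 0; 0.0 20.8 9.0 0; 0.0 23.3 10.3 0; 0.0 25.8 11.7 0; 0.0 28.2 13.2 0; 0.0 30.7 14.7 0
```

View pics/look13.png

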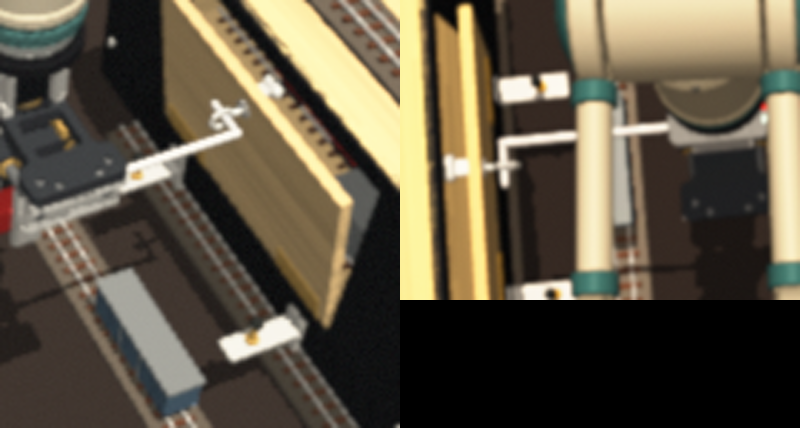

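The catch has let go and the hatch rests on the hook at about 0.165 rad. The pole has not slipped. I follow the arc down.

Request:
servo_tool:
  commands: "0 2.6 1 0;0 5.3 1.9 0;0 7.9 3 0;0 10.6 4.1 0;0 13.2 5.2 0;0 15.7 6.4 0;0 18.3 7.7 0;0 20.8 9 0;0 23.3 10.3 0;0 25.8 11.7 0;0 28.2 13.2 0;0 30.7 14.7 0"

```text
clock: 20.45
ee_pos: [0.586, 0.048, 0.2201]
tcp_rot: [3.137, 0.114, 0.005]
force: [0.4, -0.6, -0.9]
finger_gap: 0.0217
```

```bash
python3 -c "
from arc import *
rows(np.arange(.41,.64,.02))"
```

```text
clock 20.45 nearest th 0.39200000000000046 err mm [ 0.0018 -0.0317  0.049 ] F [ 0.4019 -0.6198 -0.8825] T [-0.2951  0.0414  0.0071] 0.021696579036938335 yaw 4.178700858768415
-0.0 2.1 1.4 0; -0.0 4.5 3.0 0; -0.0 6.8 4.7 0; -0.0 9.1 6.4 0; -0.0 11.3 8.1 0; -0.0 13.5 9.9 0; -0.0 15.7 11.7 0; -0.0 17.9 13.6 0; -0.0 20.0 15.5 0; -0.0 22.0 17.4 0; -0.0 24.1 19.4 0; -0.0 26.1 21.5 0
```

Request:
servo_tool:
  commands: "0 2.1 1.4 0;0 4.5 3 0;0 6.8 4.7 0;0 9.1 6.4 0;0 11.3 8.1 0;0 13.5 9.9 0;0 15.7 11.7 0;0 17.9 13.6 0;0 20 15.5 0;0 22 17.4 0;0 24.1 19.4 0;0 26.1 21.5 0"

```text
clock: 21.95
ee_pos: [0.588, 0.0217, 0.1985]
tcp_rot: [3.136, 0.114, 0.005]
force: [0.0, -1.7, -2.1]
finger_gap: 0.0216
```

```bash
python3 look.py 14 .65,.67,.69,.71,.73,.75,.77,.79,.81,.83,.85,.87
```

```text
scene {'rod_n': 126, 'z@185': 0.2415, 'slopez': 0.004, 't@185': -0.0027, 'slopet': -0.006, 'prong_n': 59, 'prong s': (0.1747, 0.1858, 0.1975), 'prong z': 0.241, 'tmax': 0.0332, 'prong xyz': array([0.5567, 0.2053, 0.2407])}
  hatch th med 0.588  iqr [0.531 0.633] n 691
top {'rod_n': 141, 'z@185': 0.2416, 'slopez': -0.007, 't@185': -0.0013, 'slopet': -0.006, 'prong_n': 52, 'prong s': (0.1741, 0.1852, 0.1897), 'prong z': 0.242, 'tmax': 0.0343, 'prong xyz': array([0.5554, 0.204 , 0.242 ])}
  hatch th med 0.571  iqr [0.498 0.598] n 2404
clock 22.05 nearest th 0.6340000000000007 err mm [-0.1369  0.0894  0.0234] F [-0.1586 -0.7662 -2.7018] T [-0.4173  0.0064 -0.0169] 0.021793847833165958 yaw 4.167946170983143
0.1 1.7 1.7 0; 0.1 3.6 3.8 0; 0.1 5.4 5.9 0; 0.1 7.2 8.1 0; 0.1 9.0 10.3 0; 0.1 10.7 12.6 0; 0.1 12.4 14.9 0; 0.1 14.1 17.2 0; 0.1 15.7 19.6 0; 0.1 17.2 22.0 0; 0.1 18.7 24.4 0; 0.1 20.1 26.8 0
```

View pics/look14.png

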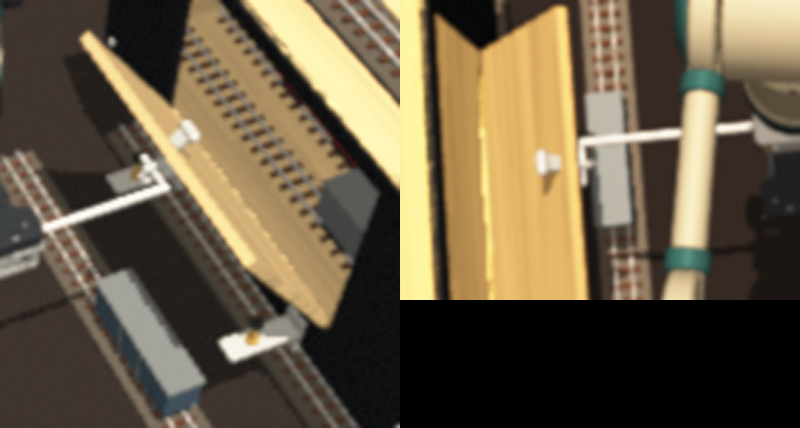

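Request:
servo_tool:
  commands: "0 1.7 1.7 0;0 3.6 3.8 0;0 5.4 5.9 0;0 7.2 8.1 0;0 9 10.3 0;0 10.7 12.6 0;0 12.4 14.9 0;0 14.1 17.2 0;0 15.7 19.6 0;0 17.2 22 0;0 18.7 24.4 0;0 20.1 26.8 0"

```text
clock: 23.55
ee_pos: [0.5894, 0.0013, 0.1714]
tcp_rot: [3.136, 0.114, 0.004]
force: [-0.0, -1.8, -1.4]
finger_gap: 0.0218
```

```bash
python3 -c "
from arc import *
rows(np.arange(.89,1.12,.02))"
```

```text
clock 23.55 nearest th 0.8720000000000009 err mm [-0.0893  0.0296  0.0968] F [-0.0317 -1.8288 -1.4303] T [-0.4957 -0.0284 -0.0087] 0.021801425410409123 yaw 4.1697655697028875
0.1 1.3 2.3 0; 0.1 2.6 4.8 0; 0.1 3.9 7.4 0; 0.1 5.2 9.9 0; 0.1 6.4 12.5 0; 0.1 7.5 15.1 0; 0.1 8.6 17.7 0; 0.0 9.7 20.4 0; 0.0 10.6 23.0 0; 0.0 11.6 25.7 0; 0.0 12.5 28.4 0; 0.0 13.3 31.1 0
```

Request:
servo_tool:
  commands: "0 1.3 2.3 0;0 2.6 4.8 0;0 3.9 7.4 0;0 5.2 9.9 0;0 6.4 12.5 0;0 7.5 15.1 0;0 8.6 17.7 0;0 9.7 20.4 0;0 10.6 23 0;0 11.6 25.7 0;0 12.5 28.4 0;0 13.3 31.1 0"

```text
clock: 25.05
ee_pos: [0.5904, -0.0121, 0.1401]
tcp_rot: [3.136, 0.114, 0.004]
force: [0.0, -1.5, -2.9]
finger_gap: 0.0216
```

```bash
python3 look.py 15 1.12,1.135,1.15,1.165,1.18,1.195,1.21,1.21,1.22,1.23,1.24,1.25
```

```text
scene {'rod_n': 129, 'z@185': 0.1827, 'slopez': -0.004, 't@185': -0.0029, 'slopet': -0.008, 'prong_n': 19, 'prong s': (0.1747, 0.1806, 0.1874), 'prong z': 0.1785, 'tmax': 0.0326, 'prong xyz': array([0.5598, 0.1669, 0.1777])}
  hatch th med 1.051  iqr [0.986 1.077] n 2253
top {'rod_n': 128, 'z@185': 0.1836, 'slopez': 0.003, 't@185': -0.0014, 'slopet': -0.005}
  hatch th med 1.046  iqr [0.975 1.076] n 3766
clock 25.15 nearest th 1.112000000000001 err mm [-0.1908 -0.0658 -0.1177] F [ 0.3831 -1.8569 -2.6297] T [-0.5918 -0.0012 -0.0018] 0.021463308141353943 yaw 4.155589880014593
0.2 0.3 1.0 0; 0.2 0.8 3.0 0; 0.2 1.4 5.1 0; 0.2 1.9 7.2 0; 0.2 2.3 9.2 0; 0.2 2.8 11.3 0; 0.2 3.2 13.4 0; 0.2 3.2 13.4 0; 0.2 3.4 14.8 0; 0.2 3.7 16.2 0; 0.2 3.9 17.6 0; 0.2 4.1 19.0 0
```

View pics/look15.png

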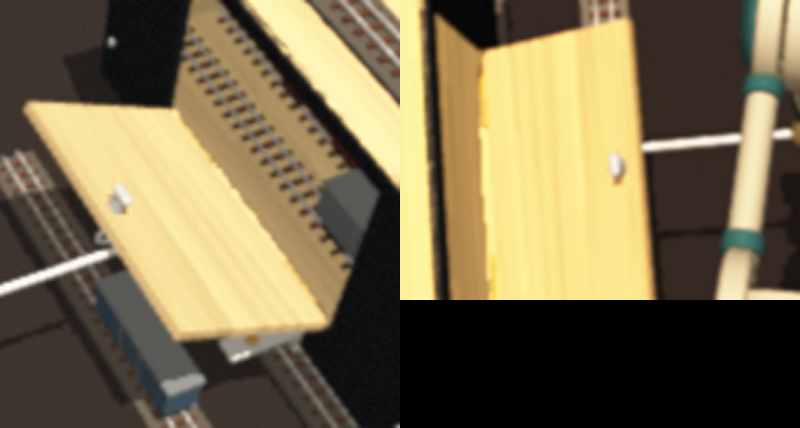

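The hatch hangs on the hook at about 1.11 rad. Its outer face and the eye now point down, and the pole is level below it. The moment Tx of about -0.59 N·m is the hatch's weight on the hook. I keep lowering and feel for the brackets.

Request:
servo_tool:
  commands: "0 0.3 1 0;0 0.8 3 0;0 1.4 5.1 0;0 1.9 7.2 0;0 2.3 9.2 0;0 2.8 11.3 0;0 3.2 13.4 0;0 3.4 14.8 0;0 3.4 14.8 0"

```text
clock: 26.28
ee_pos: [0.5905, -0.0156, 0.125]
tcp_rot: [3.136, 0.114, 0.003]
force: [-0.2, -2.2, -3.6]
finger_gap: 0.0216
```

```bash
python3 -c "
from arc import *
rows([1.23,1.24,1.25,1.26,1.27,1.28,1.29,1.30])"
```

```text
clock 26.275 nearest th 1.220000000000001 err mm [-0.2485 -0.0221 -0.1337] F [-0.1541 -2.2005 -3.558 ] T [-0.7245 -0.0788 -0.0322] 0.02164173196627445 yaw 4.154328853580351
0.2 0.2 1.3 0; 0.2 0.5 2.7 0; 0.2 0.7 4.1 0; 0.2 0.9 5.5 0; 0.2 1.1 6.9 0; 0.2 1.2 8.3 0; 0.2 1.4 9.7 0; 0.2 1.5 11.1 0
```

Request:
servo_tool:
  commands: "0.2 0.2 1.3 0;0.2 0.5 2.7 0;0.2 0.7 4.1 0"

```text
clock: 26.65
ee_pos: [0.5907, -0.0163, 0.1208]
tcp_rot: [3.136, 0.114, 0.003]
force: [0.2, -1.4, -2.0]
finger_gap: 0.0218
```

```bash
python3 -c "
from arc import *
rows([1.26,1.27,1.28,1.29,1.30])"
```

```text
clock 26.65 nearest th 1.250000000000001 err mm [-0.0759 -0.0421 -0.129 ] F [ 0.2194 -1.3757 -2.038 ] T [-0.6325 -0.0268  0.0637] 0.021828707636954655 yaw 4.157643707933989
0.1 0.2 1.3 0; 0.1 0.3 2.7 0; 0.1 0.5 4.1 0; 0.1 0.7 5.5 0; 0.1 0.8 6.9 0
```

Request:
servo_tool:
  commands: "0 0.2 1.4 0;0 0.4 2.8 0;0 0.5 4.2 0"

```text
clock: 27.02
ee_pos: [0.5908, -0.0169, 0.1164]
tcp_rot: [3.136, 0.114, 0.003]
force: [1.1, -1.3, -2.9]
finger_gap: 0.0215
```

```bash
python3 -c "
from arc import *
rows([1.29,1.30,1.31,1.32])"
```

```text
clock 27.025 nearest th 1.2820000000000011 err mm [-0.0606  0.0076  0.0481] F [ 1.107  -1.3075 -2.8906] T [-0.6933 -0.042  -0.0266] 0.021539063035956593 yaw 4.1573095114213965
0.1 0.1 1.2 0; 0.1 0.3 2.6 0; 0.1 0.4 4.0 0; 0.1 0.5 5.4 0
```

Request:
servo_tool:
  commands: "0 0.1 1.2 0;0 0.2 2.5 0;0 0.3 3.6 0"

```text
clock: 27.4
ee_pos: [0.5908, -0.0172, 0.1128]
tcp_rot: [3.136, 0.114, 0.003]
force: [0.5, -2.2, -3.4]
finger_gap: 0.0218
```

```bash
python3 -c "
from arc import *
rows([1.31,1.32,1.33,1.34])"
```

```text
clock 27.4 nearest th 1.3080000000000012 err mm [-0.0695  0.0667  0.0601] F [ 0.451  -2.2121 -3.3678] T [-0.7745 -0.0012  0.0401] 0.021827135814597224 yaw 4.160204079531358
0.1 0.1 0.3 0; 0.1 0.2 1.8 0; 0.1 0.3 3.2 0; 0.1 0.4 4.6 0
```

Request:
servo_tool:
  commands: "0 0.1 1.2 0;0 0.2 2.5 0;0 0.3 3.6 0"

```text
clock: 27.78
ee_pos: [0.5908, -0.0175, 0.1091]
tcp_rot: [3.136, 0.114, 0.003]
force: [-0.3, -1.3, -2.2]
finger_gap: 0.0218
```

```bash
python3 -c "
from arc import *
rows([1.34,1.35,1.36])"
```

```text
clock 27.775 nearest th 1.3340000000000012 err mm [-0.0669  0.0174  0.0502] F [-0.2812 -1.3326 -2.2486] T [-0.7066 -0.0053  0.0492] 0.02175003261641786 yaw 4.155169024706115
0.1 0.1 0.9 0; 0.1 0.1 2.3 0; 0.1 0.2 3.7 0
```

Request:
servo_tool:
  commands: "0 0.1 1.2 0;0 0.2 2.5 0;0 0.2 3.6 0"

```text
clock: 28.15
ee_pos: [0.5908, -0.0177, 0.1054]
tcp_rot: [3.136, 0.114, 0.003]
force: [-0.6, -1.9, -2.9]
finger_gap: 0.0216
```

```bash
python3 look.py 16 1.37,1.38,1.39
```

```text
scene {'rod_n': 127, 'z@185': 0.1473, 'slopez': -0.007, 't@185': -0.0023, 'slopet': -0.003, 'prong_n': 4, 'prong s': (0.1682, 0.1684, 0.1789), 'prong z': 0.165, 'tmax': 0.044, 'prong xyz': array([0.5485, 0.1507, 0.1581])}
  hatch th med 1.299  iqr [1.235 1.327] n 2766
top {'rod_n': 116, 'z@185': 0.1487, 'slopez': -0.002, 't@185': -0.0011, 'slopet': -0.001}
  hatch th med 1.292  iqr [1.218 1.323] n 3999
clock 28.25 nearest th 1.3600000000000012 err mm [-0.1531  0.0126 -0.0685] F [ 0.8816 -1.1808 -3.8123] T [-0.6868 -0.0377  0.048 ] 0.021556373111437096 yaw 4.154062938360307
0.2 0.1 1.4 0; 0.1 0.1 2.8 0; 0.1 0.1 4.2 0
```

View pics/look16.png

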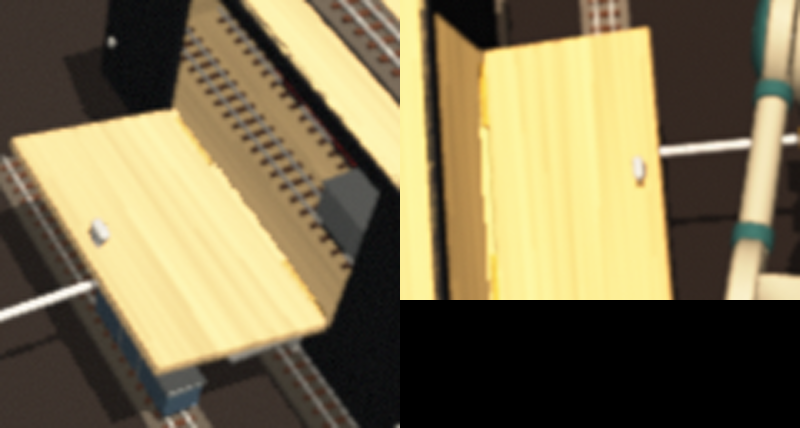

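Request:
servo_tool:
  commands: "0 0.1 1.2 0;0 0.1 2.5 0;0 0.1 3.6 0"

```text
clock: 28.62
ee_pos: [0.5908, -0.0178, 0.1016]
tcp_rot: [3.136, 0.114, 0.002]
force: [0.3, -1.2, -2.8]
finger_gap: 0.0219
```

```bash
python3 -c "
from arc import *
rows([1.39,1.40,1.41])"
```

```text
clock 28.625 nearest th 1.3860000000000012 err mm [-0.1099 -0.0061 -0.0636] F [ 0.2536 -1.2301 -2.796 ] T [-0.6962 -0.0407  0.013 ] 0.02190635927975348 yaw 4.151891202605883
0.1 0.0 0.5 0; 0.1 0.0 1.9 0; 0.1 -0.0 3.3 0
```

Request:
servo_tool:
  commands: "0 0 1.2 0;0 0.1 2.5 0;0 0.1 3.6 0"

```text
clock: 29.0
ee_pos: [0.5908, -0.0178, 0.0979]
tcp_rot: [3.136, 0.114, 0.002]
force: [-0.3, -1.5, -3.3]
finger_gap: 0.0216
```

```bash
python3 -c "
from arc import *
rows([1.42,1.43,1.44])"
```

```text
clock 29.0 nearest th 1.4120000000000013 err mm [-0.1199 -0.031  -0.0547] F [-0.2783 -1.5237 -3.2929] T [-0.6926 -0.0646 -0.0255] 0.021608617135700236 yaw 4.150307841585359
0.1 -0.0 1.1 0; 0.1 -0.1 2.5 0; 0.1 -0.1 3.9 0
```

Request:
servo_tool:
  commands: "0 0 1.2 0;0 0 2.5 0;0 -0.1 3.6 0"

```text
clock: 29.38
ee_pos: [0.5907, -0.0177, 0.0942]
tcp_rot: [3.136, 0.114, 0.002]
force: [-0.0, -0.7, -3.8]
finger_gap: 0.0218
```

```bash
python3 -c "
from arc import *
rows([1.44,1.45,1.46])"
```

```text
clock 29.375 nearest th 1.4380000000000013 err mm [-0.1904 -0.0389 -0.0956] F [-0.0197 -0.6653 -3.8261] T [-0.6653 -0.033   0.0479] 0.021835073851417888 yaw 4.1498016113368745
0.2 -0.0 0.2 0; 0.2 -0.1 1.6 0; 0.2 -0.2 3.0 0
```

Request:
servo_tool:
  commands: "0 0 1.2 0;0 -0.1 2.5 0;0 -0.2 3.6 0"

```text
clock: 29.75
ee_pos: [0.5907, -0.0175, 0.0905]
tcp_rot: [3.136, 0.114, 0.002]
force: [0.2, -1.1, -2.9]
finger_gap: 0.0215
```

```bash
python3 -c "
from arc import *
rows([1.47,1.48,1.49])"
```

```text
clock 29.75 nearest th 1.4640000000000013 err mm [-0.1574 -0.0384 -0.1012] F [ 0.1766 -1.1486 -2.8857] T [-0.6847 -0.0813 -0.0329] 0.02153190449894554 yaw 4.15399899262836
0.2 -0.1 0.7 0; 0.2 -0.2 2.2 0; 0.2 -0.3 3.6 0
```

Request:
servo_tool:
  commands: "0 -0.1 1.2 0;0 -0.2 2.5 0;0 -0.3 3.6 0"

```text
clock: 30.12
ee_pos: [0.5907, -0.0172, 0.0868]
tcp_rot: [3.137, 0.114, 0.002]
force: [-0.1, -1.5, -3.0]
finger_gap: 0.0214
```

```bash
python3 look.py 17 1.49,1.5,1.51
```

```text
scene {'rod_n': 127, 'z@185': 0.1304, 'slopez': 0.01, 't@185': -0.0019, 'slopet': 0.005}
  hatch th med 1.430  iqr [1.366 1.457] n 2937
top {'rod_n': 111, 'z@185': 0.1306, 'slopez': 0.005, 't@185': -0.0016, 'slopet': -0.007}
  hatch th med 1.422  iqr [1.345 1.454] n 4015
clock 30.225 nearest th 1.4920000000000013 err mm [-0.216  -0.0265  0.1382] F [ 0.6609 -0.8381 -3.7077] T [-0.7317 -0.0276 -0.0799] 0.02158249200531039 yaw 4.147716956751636
0.2 0.0 -0.1 0; 0.2 -0.1 1.3 0; 0.2 -0.3 2.7 0
```

View pics/look17.png

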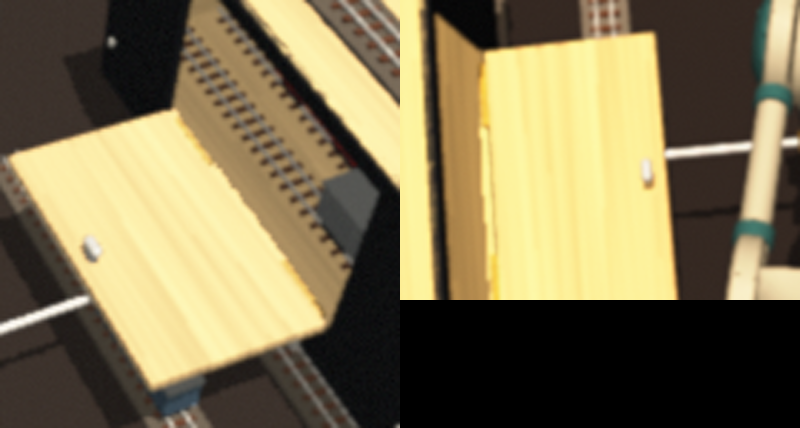

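Request:
servo_tool:
  commands: "0 -0.1 1.2 0;0 -0.2 2.2 0;0 -0.3 3 0"

```text
clock: 30.6
ee_pos: [0.5906, -0.0169, 0.0836]
tcp_rot: [3.137, 0.114, 0.002]
force: [1.3, -1.3, -3.9]
finger_gap: 0.0215
```

```bash
python3 -c "
from arc import *
rows([1.51,1.52,1.53])"
```

```text
clock 30.6 nearest th 1.5120000000000013 err mm [-0.2317 -0.0254 -0.1359] F [ 1.2776 -1.3309 -3.8566] T [-0.6667 -0.0262  0.0625] 0.021521132157520637 yaw 4.147382296265911
0.2 0.0 -0.4 0; 0.2 -0.1 1.0 0; 0.2 -0.3 2.4 0
```

Request:
servo_tool:
  commands: "0 -0.1 1 0;0 -0.2 2 0;0 -0.3 2.8 0"

```text
clock: 30.98
ee_pos: [0.5907, -0.0164, 0.0809]
tcp_rot: [3.137, 0.113, 0.002]
force: [-0.0, -1.1, -2.0]
finger_gap: 0.0212
```

```bash
python3 -c "
from arc import *
rows([1.53,1.54,1.55])"
```

```text
clock 30.975 nearest th 1.5320000000000014 err mm [-0.1332  0.1359 -0.0018] F [-0.0442 -1.1458 -2.0379] T [-0.3247  0.0291  0.0519] 0.021241525680600778 yaw 4.137721328414708
0.1 0.2 -0.3 0; 0.1 -0.0 1.1 0; 0.1 -0.2 2.5 0
```

The load on the hook has dropped by half, so the brackets are taking it. From here I move in millimetres.

Request:
servo_tool:
  commands: "0 0 0.6 0;0 0 1 0;0 0 1 0"

```text
clock: 31.35
ee_pos: [0.5907, -0.0161, 0.0801]
tcp_rot: [3.138, 0.113, 0.002]
force: [-0.7, 0.0, -0.6]
finger_gap: 0.0217
```

```bash
python3 -c "
from arc import *
rows([1.55]);
"
```

```text
clock 31.35 nearest th 1.5380000000000014 err mm [-0.0427  0.3009 -0.0158] F [-0.6591  0.0454 -0.6024] T [-0.0865  0.0642  0.0534] 0.021666580568931018 yaw 4.125844082765567
0.0 0.1 1.7 0
```

Request:
servo_tool:
  commands: "0 -0.1 0.6 0;0 -0.1 1 0;0 -0.1 1 0"

```text
clock: 31.72
ee_pos: [0.5907, -0.0159, 0.0791]
tcp_rot: [3.138, 0.113, 0.002]
force: [-0.8, 0.6, -1.5]
finger_gap: 0.0215
```

```bash
python3 look.py 18 1.55
```

```text
scene {'rod_n': 122, 'z@185': 0.1223, 'slopez': -0.001, 't@185': -0.0024, 'slopet': -0.005}
  hatch th med 1.466  iqr [1.402 1.495] n 2977
top {'rod_n': 103, 'z@185': 0.1238, 'slopez': 0.007, 't@185': -0.0019, 'slopet': -0.012}
  hatch th med 1.456  iqr [1.382 1.49 ] n 4003
clock 31.825 nearest th 1.5460000000000014 err mm [-0.0419  0.2697  0.1123] F [-0.1962  0.6183 -1.7167] T [-0.0107  0.1043  0.0426] 0.02156893578556631 yaw 4.126200530964012
0.0 0.2 0.7 0
```

The hatch now lies on its brackets and the hook carries nothing. I lower 0.7 mm more to centre the prong in the hole, then slide it out sideways.

Request:
servo_tool:
  commands: "0 0 0.7 0;0 0 0.7 0;3 0 0.7 0;6 0 0.7 0;9 0 0.7 0;9 0 0.7 0"

```text
clock: 32.58
ee_pos: [0.6, -0.0153, 0.0783]
tcp_rot: [3.138, 0.113, 0.003]
force: [0.4, -0.2, -1.4]
finger_gap: 0.0212
```

```bash
python3 look.py 19 1.55
```

```text
scene {'rod_n': 123, 'z@185': 0.1226, 'slopez': 0.012, 't@185': -0.0029, 'slopet': -0.007}
  hatch th med 1.465  iqr [1.403 1.495] n 2977
top {'rod_n': 106, 'z@185': 0.1228, 'slopez': -0.007, 't@185': -0.0016, 'slopet': -0.005}
  hatch th med 1.457  iqr [1.382 1.489] n 4005
clock 32.675 nearest th 1.5500000000000014 err mm [ 8.8989  0.8493 -0.1057] F [-0.4481  0.1385 -1.4208] T [-0.0781  0.026   0.0445] 0.021712859128422437 yaw 4.127071419301062
-8.9 0.2 -0.1 0
```

View pics/look19.png

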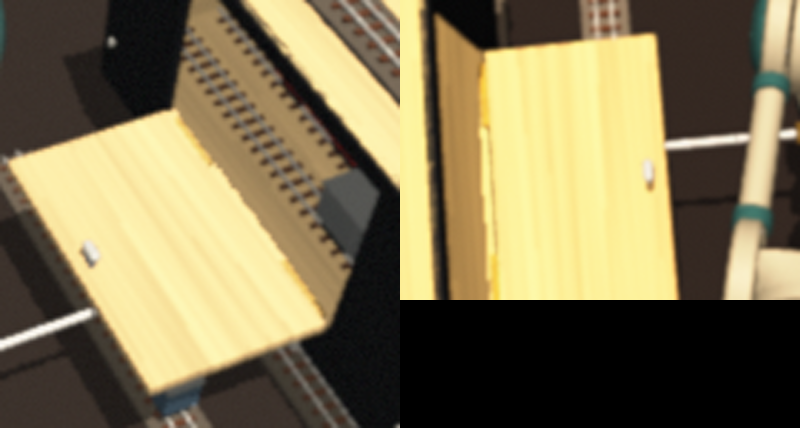

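Request:
servo_tool:
  commands: "4 0 0 0;8 0 0 0;12 0 0 0;16 0 0 0;20 0 0 0;25 0 0 0;30 0 0 0;34 0 0 0;37 0 0 0;37 0 0 0"

```text
clock: 33.92
ee_pos: [0.6368, -0.0126, 0.0783]
tcp_rot: [3.138, 0.113, 0.002]
force: [0.2, -1.2, -0.6]
finger_gap: 0.0218
```

```bash
python3 look.py 20 1.55
```

```text
scene {'rod_n': 129, 'z@185': 0.1224, 'slopez': 0.014, 't@185': -0.0027, 'slopet': -0.009}
  hatch th med 1.466  iqr [1.401 1.494] n 2977
top {'rod_n': 102, 'z@185': 0.1228, 'slopez': -0.001, 't@185': -0.0016, 'slopet': -0.006}
  hatch th med 1.457  iqr [1.383 1.489] n 4033
clock 34.025 nearest th 1.5500000000000014 err mm [45.6338  3.5165 -0.0928] F [-0.0389  0.5808 -1.7967] T [-0.0769  0.0265 -0.0065] 0.02170829777418308 yaw 4.1271327610132165
-45.8 0.2 -0.1 0
```

View pics/look20.png

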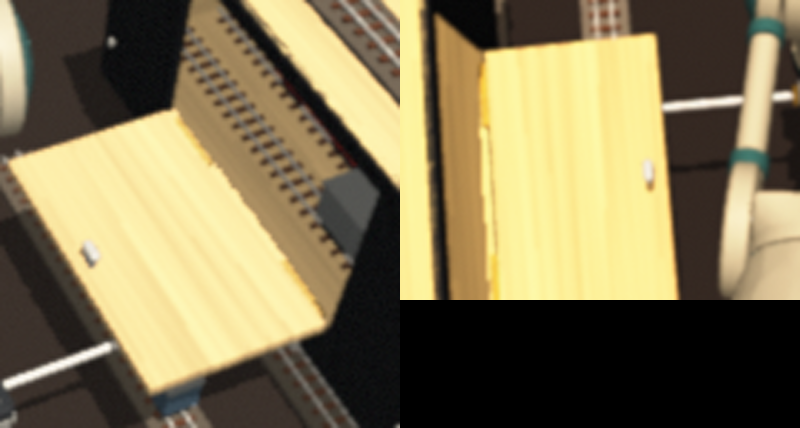

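Run:
```python
from h import *
from plant import read_state
s=read_state()
for p,y in [((.640,-.06,.079),4.13),((.63,-.11,.095),4.1),((.5675,-.2609,.095),2.65),((.5675,-.2609,.040),2.65)]: print(go(p,y,s))
```

```text
(array([ 0.2, 47.5, -0.6]), np.float64(-0.0001), np.float64(4.13), 'tilt', array([ 0.001 , -0.0018, -1.    ]))
(array([-13.4,  96.7, -16.5]), np.float64(0.0005), np.float64(4.13), 'tilt', array([ 0.001 , -0.0018, -1.    ]))
(array([-86.6, 242.7, -16.3]), np.float64(0.0258), np.float64(4.13), 'tilt', array([ 0.001 , -0.0018, -1.    ]))
(array([-86.6, 242.6,  38.7]), np.float64(0.0258), np.float64(4.13), 'tilt', array([ 0.001 , -0.0018, -1.    ]))
```

Request:
servo_tool:
  commands: "0 10 0 0;0 25 0 0;0 45 0 0;0 65 0 0;-3 85 -8 0;-15 110 -16 0;-32 140 -16 0.005;-50 172 -16 0.012;-66 202 -16 0.02;-78 225 -16 0.026;-85 239 -16 0.026;-86.6 242.7 -16 0.026"

```text
clock: 35.52
ee_pos: [0.5672, -0.262, 0.095]
tcp_rot: [3.139, 0.07, 0.002]
force: [0.5, 0.8, -1.2]
finger_gap: 0.0215
```

Run:
```python
from hk import *
from plant import *
s=read_state();print(s["clock"],s["ee_pos"],s["force"],s["torque"])
print(go((.5673,-.2609,.095),2.65,s))
for n in("scene","top"):
    f=grab_frame(n);np.savez(f"{n}21.npz",**f);cv2.imwrite(f"pics/{n}21.png",f["pixels"])
```

```text
35.525 [ 0.5672 -0.262   0.095 ] [ 0.5115  0.8201 -1.2284] [-0.0423  0.0595 -0.0087]
(array([ 0.1, -1.1, -0. ]), np.float64(-0.0017), np.float64(2.55), 'tilt', array([ 0.0015, -0.0018, -1.    ]))
```

View pics/scene21.png

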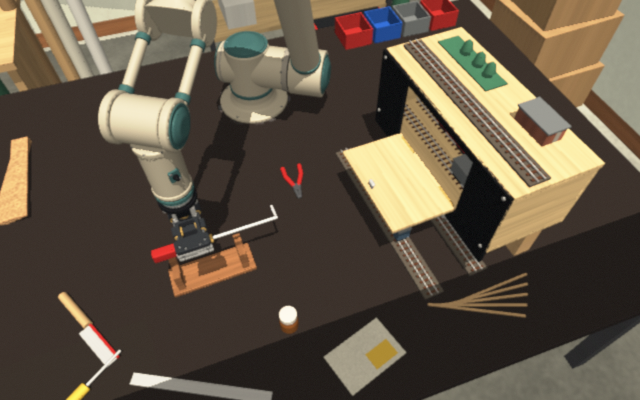

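View pics/top21.png

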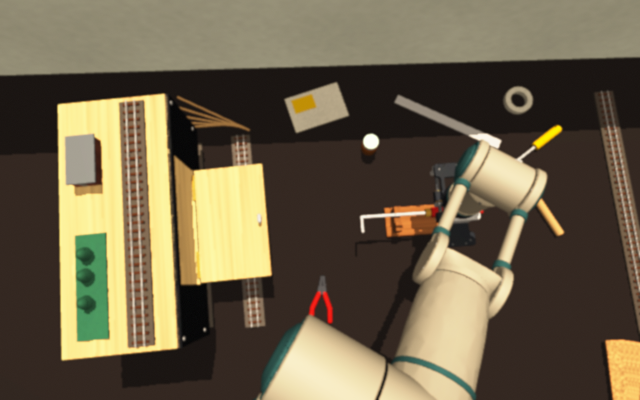

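Request:
servo_tool:
  commands: "0 -1.1 8 -0.002;0 -1.1 20 -0.002;0 -1.1 32 -0.002;0 -1.1 44 -0.002;0 -1.1 52 -0.002;0 -1.1 52 -0.002"

```text
clock: 36.38
ee_pos: [0.5671, -0.2597, 0.0419]
tcp_rot: [3.14, 0.075, -0.0]
force: [0.2, -1.0, -0.8]
finger_gap: 0.0219
```

Run:
```python
from hk import *
from plant import *
s=read_state();print(s["clock"],s["ee_pos"],s["force"],s["torque"])
print(go((.5673,-.2608,.021),2.65,s))
for n in("scene","top"):
    f=grab_frame(n);W=cloud(f);b,g,r=[f["pixels"][...,i].astype(int) for i in range(3)]
    m=(abs(r-b)<40)&(r>110)&(abs(W[...,2]-.087)<.012)&(abs(W[...,0]-.56)<.02)&(W[...,1]>-.22)&(W[...,1]<-.085)
    P=W[m];c=np.polyfit(P[:,1],P[:,0],1);cz=np.polyfit(P[:,1],P[:,2],1);print(n,len(P),"x(-.15)=",np.polyval(c,-.15),c[0],"z",np.polyval(cz,-.15),cz[0])
    f0=np.load(f"{n}0.npz");W=cloud(f0);b,g,r=[f0["pixels"][...,i].astype(int) for i in range(3)]
    m=(abs(r-b)<40)&(r>110)&(abs(W[...,2]-.064)<.012)&(abs(W[...,0]-.56)<.02)&(W[...,1]>-.22)&(W[...,1]<-.085)
    P=W[m];c=np.polyfit(P[:,1],P[:,0],1);print("  orig x(-.15)=",np.polyval(c,-.15),c[0])
    a=f["pixels"];a=a[200:300,150:290] if n=="scene" else a[180:250,340:490]
    cv2.imwrite(f"pics/{n}22z.png",cv2.resize(a,None,fx=5,fy=5,interpolation=2))
```

```text
36.375 [ 0.5671 -0.2597  0.0419] [ 0.1728 -1.038  -0.8315] [-0.0496  0.0419 -0.0028]
(array([ 0.2,  1.1, 20.9]), np.float64(0.0013), np.float64(2.73), 'tilt', array([-0.0001, -0.0006, -1.    ]))
scene 164 x(-.15)= 0.5637301508733643 -0.039623159692928824 z 0.08521662555775178 0.009183812166682999
  orig x(-.15)= 0.5616935160668256 -0.041037677361954954
top 137 x(-.15)= 0.5633077206021329 -0.04160623740338714 z 0.08757397452715529 -0.009149869683547793
  orig x(-.15)= 0.5611945877833047 -0.047284694492527805
```

View pics/scene22z.png

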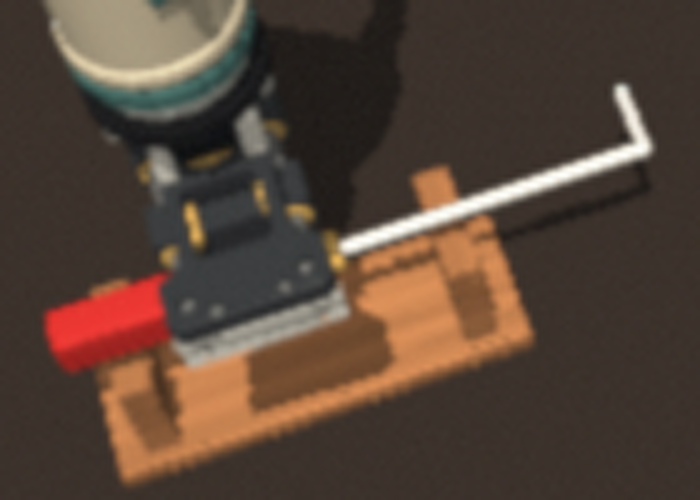

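Request:
servo_tool:
  commands: "-0.8 0.5 2 -0.003;-1.7 1.1 5 -0.003;-1.7 1.1 9 -0.003;-1.7 1.1 13 -0.003;-1.7 1.1 16 -0.003;-1.7 1.1 18 -0.003;-1.7 1.1 18.5 -0.003"

```text
clock: 37.35
ee_pos: [0.5662, -0.2613, 0.0242]
tcp_rot: [3.139, 0.079, 0.002]
force: [0.2, -0.2, -1.4]
finger_gap: 0.0218
```

```bash
cat > rest.py <<'E'
from hk import *
from plant import *
s=read_state();print(s["clock"],s["ee_pos"],s["force"],s["torque"],s["finger_gap"],go((.5655,-.2608,.021),2.8,s))
import sys
for n in("scene","top"):
    f=grab_frame(n);np.savez(f"{n}{sys.argv[1]}.npz",**f);f0=np.load(f"{n}0.npz")
    for F,l in((f,"now"),(f0,"orig")):
        W=cloud(F);b,g,r=[F["pixels"][...,i].astype(int) for i in range(3)]
        br=(abs(r-b)<40)&(r>110)&(abs(W[...,2]-.066)<.015)
        m=br&(abs(W[...,0]-.56)<.02)&(W[...,1]>-.20)&(W[...,1]<-.085)
        P=W[m];c=np.polyfit(P[:,1],P[:,0],1);cz=np.polyfit(P[:,1],P[:,2],1)
        q=br&(W[...,0]>.52)&(W[...,0]<.55)&(W[...,1]>-.1)&(W[...,1]<-.05);Q=W[q]
        print(n,l,"x(-.15)=%.4f slope %.4f z %.4f zslope %.4f"%(np.polyval(c,-.15),c[0],np.polyval(cz,-.15),cz[0]),"prong",Q.mean(0),len(Q))
    a=f["pixels"];a=a[200:300,150:290] if n=="scene" else a[180:250,340:490]
    cv2.imwrite(f"pics/{n}{sys.argv[1]}z.png",cv2.resize(a,None,fx=5,fy=5,interpolation=2))
E
python3 rest.py 23
```

```text
37.35 [ 0.5662 -0.2613  0.0242] [ 0.1891 -0.2306 -1.3929] [0.0139 0.0776 0.0216] 0.021780933695722888 (array([-0.7, -0.6,  3.2]), np.float64(0.0017), np.float64(2.9), 'tilt', array([ 0.0015, -0.0015, -1.    ]))
scene now x(-.15)=0.5618 slope -0.0365 z 0.0674 zslope 0.0065 prong [ 0.5357 -0.0757  0.0674] 24
scene orig x(-.15)=0.5618 slope -0.0438 z 0.0645 zslope -0.0053 prong [ 0.5359 -0.0753  0.0642] 22
top now x(-.15)=0.5617 slope -0.0481 z 0.0689 zslope -0.0008 prong [ 0.5372 -0.0758  0.0681] 27
top orig x(-.15)=0.5612 slope -0.0478 z 0.0650 zslope -0.0028 prong [ 0.5344 -0.0752  0.0642] 29
```

View pics/scene23z.png

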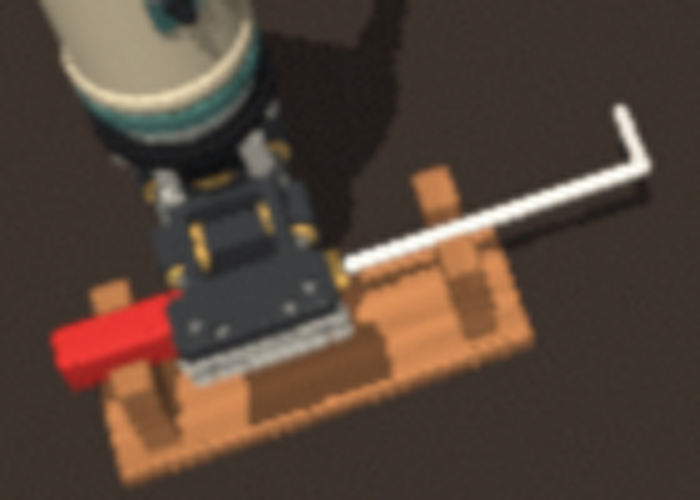

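Request:
servo_tool:
  commands: "-0.2 -0.4 1.2 0;-0.2 -0.4 2.3 0;-0.2 -0.4 3.1 0;-0.2 -0.4 3.1 0"

```text
clock: 37.95
ee_pos: [0.566, -0.261, 0.0212]
tcp_rot: [3.139, 0.079, 0.002]
force: [-0.4, 1.2, -1.0]
finger_gap: 0.0213
```

```bash
python3 rest.py 24
```

```text
37.95 [ 0.566  -0.261   0.0212] [-0.4292  1.2496 -1.0402] [-0.0936  0.052   0.0291] 0.021336876734511394 (array([-0.5, -0.2,  0.2]), np.float64(0.0017), np.float64(2.9), 'tilt', array([ 0.0016, -0.0016, -1.    ]))
scene now x(-.15)=0.5620 slope -0.0465 z 0.0649 zslope -0.0095 prong [ 0.5365 -0.0753  0.0643] 22
scene orig x(-.15)=0.5618 slope -0.0438 z 0.0645 zslope -0.0053 prong [ 0.5359 -0.0753  0.0642] 22
top now x(-.15)=0.5615 slope -0.0500 z 0.0655 zslope 0.0110 prong [ 0.5352 -0.0755  0.0648] 29
top orig x(-.15)=0.5612 slope -0.0478 z 0.0650 zslope -0.0028 prong [ 0.5344 -0.0752  0.0642] 29
```

The pole is back to within 0.5 mm of where it lay. I let it down the last bit and open the jaws.

Request:
servo_tool:
  commands: "0 0 0.4 0;0 0 0.4 0"

```text
clock: 38.3
ee_pos: [0.5661, -0.261, 0.0211]
tcp_rot: [3.139, 0.079, 0.003]
force: [0.0, 0.5, -0.3]
finger_gap: 0.0214
```

Request:
servo_tool:
  commands: "0 0 0 0;0 0 0 0;0 0 0 0;0 0 0 0;0 0 0 0;0 0 0 0;0 0 0 0;0 0 0 0;0 0 0 0;0 0 0 0"
  jaw: 0

```text
clock: 39.55
ee_pos: [0.5661, -0.2611, 0.0211]
tcp_rot: [3.139, 0.079, 0.003]
force: [0.1, 0.1, 1.1]
finger_gap: 0.0939
```

Request:
servo_tool:
  commands: "0 0 -5 0;0 0 -20 0;0 0 -45 0;0 0 -80 0;0 0 -120 0;0 0 -160 0;0 0 -190 0;0 40 -200 0;0 90 -200 0;0 130 -200 0;0 140 -200 0;0 140 -200 0"

```text
clock: 41.05
ee_pos: [0.5727, -0.4002, 0.2217]
tcp_rot: [3.14, 0.078, 0.003]
force: [-0.4, -0.3, -1.1]
finger_gap: 0.0939
```

```bash
python3 rest.py 25
python3 - <<'E'
from hk import *
for n in("scene","top"):
    a=np.load(f"{n}25.npz")["pixels"];cv2.imwrite(f"pics/{n}25.png",a)
    # bystanders: compare with start
    f0=np.load(f"{n}0.npz");f=np.load(f"{n}25.npz")
    d=np.abs(f0["pixels"].astype(int)-f["pixels"]).max(-1)
    for nm,p,r in(("jar",(289,318) if n=="scene" else (370,145),14),("pliers",(293,180) if n=="scene" else (321,302),22),("rest/pole",(225,258) if n=="scene" else (418,218),55)):
        u,v=p;q=d[max(0,v-r):v+r,u-r:u+r];print(n,nm,"changed px>40:",(q>40).sum())
E
```

```text
41.05 [ 0.5727 -0.4002  0.2217] [-0.4271 -0.3438 -1.0743] [-0.0038  0.1025  0.026 ] 0.09394592996972671 (array([  -0.6, -139.8,  200.5]), np.float64(0.001), np.float64(2.86), 'tilt', array([ 0.0021, -0.001 , -1.    ]))
scene now x(-.15)=0.5623 slope -0.0443 z 0.0641 zslope -0.0103 prong [ 0.5375 -0.0757  0.0648] 23
scene orig x(-.15)=0.5618 slope -0.0438 z 0.0645 zslope -0.0053 prong [ 0.5359 -0.0753  0.0642] 22
top now x(-.15)=0.5618 slope -0.0445 z 0.0655 zslope -0.0223 prong [ 0.5353 -0.0754  0.0649] 29
top orig x(-.15)=0.5612 slope -0.0478 z 0.0650 zslope -0.0028 prong [ 0.5344 -0.0752  0.0642] 29
scene jar changed px>40: 0
scene pliers changed px>40: 0
scene rest/pole changed px>40: 61
top jar changed px>40: 0
top pliers changed px>40: 0
top rest/pole changed px>40: 13
```

View pics/scene25.png

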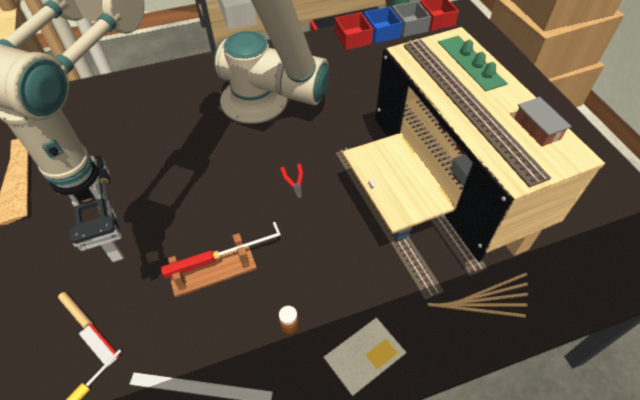

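View pics/top25.png

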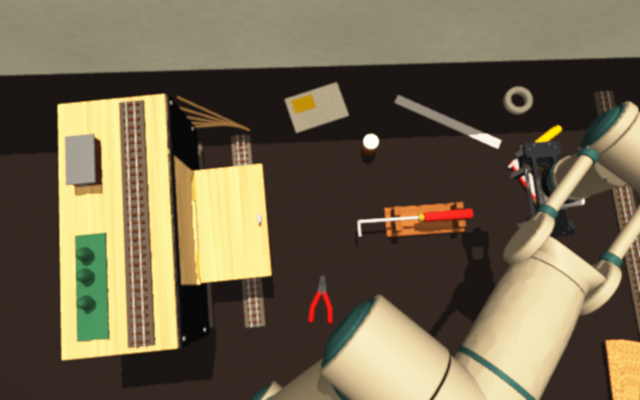

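The hatch lies open (scene pixels (345-450, 135-230)). The pole is in its rest (handle (163-215, 262), hook (278,228)), and the jar and pliers are unchanged. The arm touches nothing, so I hand the job in.

```bash
python3 -c "
from plant import *
print(close_job())"
```

```text
the job is handed in; nothing more can be done
None
```

The hatch is open and lying on its brackets, the pole is back in its rest, and I handed the job in at about 41 s of the 72 s allowed.

- **Catch and lowering:** I put the hook through the eye and pulled the hatch off its catch with about 5 N. I then lowered it on the hook along its arc until the load on the hook faded, with the hook at about 1.53–1.54 rad. I never saw force bearing down on it. After that I unhooked sideways, and the measured hatch angle did not change.
- **Pole:** it lies within about 1 mm of where it started, apart from one hook reading 1.6 mm off.
- **Bystanders:** the jar and pliers showed no image change. The wagon was under the hatch at the end, so I could only see part of it and could not check it fully. Nothing was moved near it, and the pole passed well above it.
- **Disagreement on tool height:** the reported TCP height came out about 40 mm lower than the fingertip height in the camera images. My first grasp closed on air above the handle because of this, without moving anything. I used the camera height for the second grasp and for putting the pole back. I did not find the cause.

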